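# Pack up the sand jars and brushes

## Task

Pack up after the sand-painting class: first take the two brushes off the crate and stand both in the white cup, handle down. Then stand every jar of sand upright in the crate, one to a cell and down on the cell's floor, leaving the tin that is already there in its cell. The jars are thin glass, so grip them with no more than about 30 N and set them down gently, and leave the cup upright and the cork block and the little bowl where they are.

Things in the scene. Friction and masses are not known exactly. Their poses are not given: they have to be found in the camera images.
- crate: Low open plywood crate that stays where it stands, 156 x 230 mm and 56 mm high, with 2 x 3 square cells, each 66 mm inside; all walls and dividers 8 mm thick and 56 mm high, floor 8 mm thick. Origin: centre of its underside; x runs across the two rows, y along the three cells of a row.
- cell1 (a point): Centre of the floor of crate cell 1, 48 mm below the rim; axes as the crate's.
- cell2 (a point): Centre of the floor of crate cell 2, 48 mm below the rim; axes as the crate's.
- cell3 (a point): Centre of the floor of crate cell 3, 48 mm below the rim; axes as the crate's.
- cell4 (a point): Centre of the floor of crate cell 4, 48 mm below the rim; axes as the crate's.
- cell5 (a point): Centre of the floor of crate cell 5, 48 mm below the rim; axes as the crate's.
- cell6 (a point): Centre of the floor of crate cell 6, 48 mm below the rim; axes as the crate's.
- jar1: Closed glass jar of sand, flush metal lid: a plain cylinder 52 mm in diameter, 90 mm tall, heavier below, 140 to 250 g, standing loose. Thin glass: grip with 20 to 30 N; more than 75 N, both pads' forces added up, breaks it; a blow of 45 N against the crate chips it (letting go a few mm above the floor is safe). Origin: centre of its underside, z up. May be absent.
- jar2: Closed glass jar of sand, flush metal lid: a plain cylinder 52 mm in diameter, 90 mm tall, heavier below, 140 to 250 g, standing loose. Thin glass: grip with 20 to 30 N; more than 75 N, both pads' forces added up, breaks it; a blow of 45 N against the crate chips it (letting go a few mm above the floor is safe). Origin: centre of its underside, z up. May be absent.
- jar3: Closed glass jar of sand, flush metal lid: a plain cylinder 52 mm in diameter, 90 mm tall, heavier below, 140 to 250 g, standing loose. Thin glass: grip with 20 to 30 N; more than 75 N, both pads' forces added up, breaks it; a blow of 45 N against the crate chips it (letting go a few mm above the floor is safe). Origin: centre of its underside, z up. May be absent.
- jar4: Closed glass jar of sand, flush metal lid: a plain cylinder 52 mm in diameter, 90 mm tall, heavier below, 140 to 250 g, standing loose. Thin glass: grip with 20 to 30 N; more than 75 N, both pads' forces added up, breaks it; a blow of 45 N against the crate chips it (letting go a few mm above the floor is safe). Origin: centre of its underside, z up. May be absent.
- jar5: Closed glass jar of sand, flush metal lid: a plain cylinder 52 mm in diameter, 90 mm tall, heavier below, 140 to 250 g, standing loose. Thin glass: grip with 20 to 30 N; more than 75 N, both pads' forces added up, breaks it; a blow of 45 N against the crate chips it (letting go a few mm above the floor is safe). Origin: centre of its underside, z up. May be absent.
- brush1: Flat brush, 192 mm long, 50 g, lying across the crate on its walls. Wooden handle 14 x 14 mm, 142 mm long, then a stiff head 30 mm wide, 14 mm thick, 50 mm long. Origin: the handle's far end, on its underside; x along the brush towards the head, z up as it lies; the centre line runs 7 mm above the origin. Balances about 105 mm from the handle's end.
- brush1_foot (a point): Centre of the handle's far end (the end without the head) of brush1; axes as the brush's.
- brush2: Flat brush, 192 mm long, 50 g, lying across the crate on its walls. Wooden handle 14 x 14 mm, 142 mm long, then a stiff head 30 mm wide, 14 mm thick, 50 mm long. Origin: the handle's far end, on its underside; x along the brush towards the head, z up as it lies; the centre line runs 7 mm above the origin. Balances about 105 mm from the handle's end.
- brush2_foot (a point): Centre of the handle's far end (the end without the head) of brush2; axes as the brush's.
- mug: Heavy (0.5 kg) white stoneware cup without a handle, loose, 85 mm tall, 82 mm across its rim outside, wall 5 mm, narrowing somewhat to the foot, floor about 5 mm thick. Origin: centre of its underside, z up.
- tin1: Shallow round metal tin, 52 mm in diameter and 30 mm high, already packed in a cell of the crate; it stays there and its cell is taken. Origin: centre of its underside. May be absent.
- tin2: Shallow round metal tin, 52 mm in diameter and 30 mm high, already packed in a cell of the crate; it stays there and its cell is taken. Origin: centre of its underside. May be absent.
- tin3: Shallow round metal tin, 52 mm in diameter and 30 mm high, already packed in a cell of the crate; it stays there and its cell is taken. Origin: centre of its underside. May be absent.
- sanding_block: Cork sanding block 62 x 40 x 32 mm, among the jars; not to be packed or moved. Origin: centre of its underside, x along its length.
- water_bowl: Small white ceramic bowl, 68 mm across the rim and 32 mm high, among the jars; not to be packed or moved. Origin: centre of its underside.
There are look-alikes about, which are no part of the job. What is shaped like the brush1 but blue or yellow is not meant. Leave any pink look-alike of the jar3 alone.

How it is judged:
On the way, in this order (a step that is already met when the one before it is completed fails the run):
1. both brushes stand in the cup, handle down (horizontal distance between each of brush1_foot, brush2_foot and mug below 0.04 m and z of each of brush1_foot, brush2_foot in the frame of mug below 0.045 m and angle between each of brush1, brush2's own x axis and vertical below 0.75 rad), for 0.3 s.
2. every jar stands in a cell of the crate (((horizontal distance between jar1 and cell1 below 0.022 m and z of jar1 in the frame of cell1 below 0.006 m) or (horizontal distance between jar1 and cell2 below 0.022 m and z of jar1 in the frame of cell2 below 0.006 m) or (horizontal distance between jar1 and cell3 below 0.022 m and z of jar1 in the frame of cell3 below 0.006 m) or (horizontal distance between jar1 and cell4 below 0.022 m and z of jar1 in the frame of cell4 below 0.006 m) or (horizontal distance between jar1 and cell5 below 0.022 m and z of jar1 in the frame of cell5 below 0.006 m) or (horizontal distance between jar1 and cell6 below 0.022 m and z of jar1 in the frame of cell6 below 0.006 m)) and angle between each of jar1, jar2, jar3, jar4, jar5's own z axis and vertical below 0.1 rad and ((horizontal distance between jar2 and cell1 below 0.022 m and z of jar2 in the frame of cell1 below 0.006 m) or (horizontal distance between jar2 and cell2 below 0.022 m and z of jar2 in the frame of cell2 below 0.006 m) or (horizontal distance between jar2 and cell3 below 0.022 m and z of jar2 in the frame of cell3 below 0.006 m) or (horizontal distance between jar2 and cell4 below 0.022 m and z of jar2 in the frame of cell4 below 0.006 m) or (horizontal distance between jar2 and cell5 below 0.022 m and z of jar2 in the frame of cell5 below 0.006 m) or (horizontal distance between jar2 and cell6 below 0.022 m and z of jar2 in the frame of cell6 below 0.006 m)) and ((horizontal distance between jar3 and cell1 below 0.022 m and z of jar3 in the frame of cell1 below 0.006 m) or (horizontal distance between jar3 and cell2 below 0.022 m and z of jar3 in the frame of cell2 below 0.006 m) or (horizontal distance between jar3 and cell3 below 0.022 m and z of jar3 in the frame of cell3 below 0.006 m) or (horizontal distance between jar3 and cell4 below 0.022 m and z of jar3 in the frame of cell4 below 0.006 m) or (horizontal distance between jar3 and cell5 below 0.022 m and z of jar3 in the frame of cell5 below 0.006 m) or (horizontal distance between jar3 and cell6 below 0.022 m and z of jar3 in the frame of cell6 below 0.006 m)) and ((horizontal distance between jar4 and cell1 below 0.022 m and z of jar4 in the frame of cell1 below 0.006 m) or (horizontal distance between jar4 and cell2 below 0.022 m and z of jar4 in the frame of cell2 below 0.006 m) or (horizontal distance between jar4 and cell3 below 0.022 m and z of jar4 in the frame of cell3 below 0.006 m) or (horizontal distance between jar4 and cell4 below 0.022 m and z of jar4 in the frame of cell4 below 0.006 m) or (horizontal distance between jar4 and cell5 below 0.022 m and z of jar4 in the frame of cell5 below 0.006 m) or (horizontal distance between jar4 and cell6 below 0.022 m and z of jar4 in the frame of cell6 below 0.006 m)) and ((horizontal distance between jar5 and cell1 below 0.022 m and z of jar5 in the frame of cell1 below 0.006 m) or (horizontal distance between jar5 and cell2 below 0.022 m and z of jar5 in the frame of cell2 below 0.006 m) or (horizontal distance between jar5 and cell3 below 0.022 m and z of jar5 in the frame of cell3 below 0.006 m) or (horizontal distance between jar5 and cell4 below 0.022 m and z of jar5 in the frame of cell4 below 0.006 m) or (horizontal distance between jar5 and cell5 below 0.022 m and z of jar5 in the frame of cell5 below 0.006 m) or (horizontal distance between jar5 and cell6 below 0.022 m and z of jar5 in the frame of cell6 below 0.006 m))), for 0.2 s.
At the end, for the whole second after the job is handed in: Cup upright; both brushes in it head up, leaning < 0.75 rad, handle end < 40 mm from its axis and < 45 mm above its underside. Every jar and the tin upright (< 0.1 rad) in a cell, < 6 mm off its floor and < 22 mm from its centre. All at rest (all of step 1 and all of step 2 and ((horizontal distance between tin1 and cell1 below 0.022 m and z of tin1 in the frame of cell1 below 0.006 m) or (horizontal distance between tin1 and cell2 below 0.022 m and z of tin1 in the frame of cell2 below 0.006 m) or (horizontal distance between tin1 and cell3 below 0.022 m and z of tin1 in the frame of cell3 below 0.006 m) or (horizontal distance between tin1 and cell4 below 0.022 m and z of tin1 in the frame of cell4 below 0.006 m) or (horizontal distance between tin1 and cell5 below 0.022 m and z of tin1 in the frame of cell5 below 0.006 m) or (horizontal distance between tin1 and cell6 below 0.022 m and z of tin1 in the frame of cell6 below 0.006 m)) and angle between each of tin1, tin2, tin3, mug's own z axis and vertical below 0.1 rad and ((horizontal distance between tin2 and cell1 below 0.022 m and z of tin2 in the frame of cell1 below 0.006 m) or (horizontal distance between tin2 and cell2 below 0.022 m and z of tin2 in the frame of cell2 below 0.006 m) or (horizontal distance between tin2 and cell3 below 0.022 m and z of tin2 in the frame of cell3 below 0.006 m) or (horizontal distance between tin2 and cell4 below 0.022 m and z of tin2 in the frame of cell4 below 0.006 m) or (horizontal distance between tin2 and cell5 below 0.022 m and z of tin2 in the frame of cell5 below 0.006 m) or (horizontal distance between tin2 and cell6 below 0.022 m and z of tin2 in the frame of cell6 below 0.006 m)) and ((horizontal distance between tin3 and cell1 below 0.022 m and z of tin3 in the frame of cell1 below 0.006 m) or (horizontal distance between tin3 and cell2 below 0.022 m and z of tin3 in the frame of cell2 below 0.006 m) or (horizontal distance between tin3 and cell3 below 0.022 m and z of tin3 in the frame of cell3 below 0.006 m) or (horizontal distance between tin3 and cell4 below 0.022 m and z of tin3 in the frame of cell4 below 0.006 m) or (horizontal distance between tin3 and cell5 below 0.022 m and z of tin3 in the frame of cell5 below 0.006 m) or (horizontal distance between tin3 and cell6 below 0.022 m and z of tin3 in the frame of cell6 below 0.006 m)) and linear speed of each of jar1, jar2, jar3, jar4, jar5, brush1, brush2, mug below 0.05 m/s); the robot touches nothing.
It fails at once if a jar is squeezed with more than 75 N, both pads' forces added up (contact force between the fingers and jar1 above 75 N or contact force between the fingers and jar2 above 75 N or contact force between the fingers and jar3 above 75 N or contact force between the fingers and jar4 above 75 N or contact force between the fingers and jar5 above 75 N).
It fails at once if a jar is knocked against the crate with more than 45 N (contact force between any of jar1, jar2, jar3, jar4, jar5 and crate above 45 N).
It fails at once if the cork block or the bowl is moved by more than 30 mm (distance of any of sanding_block, water_bowl from where it was at the start of the episode above 0.03 m).
It fails at once if the tin is taken out of its cell (distance of any of tin1, tin2, tin3 from where it was at the start of the episode above 0.04 m).
Of jar1, jar2, jar3, jar4, jar5 only 4 to 5 are there at a start; the rules pass over those that are not, and their reading is None.
Of tin1, tin2, tin3 only 1 to 1 are there at a start; the rules pass over those that are not, and their reading is None.
At some moment in a run one of jar1, jar2, jar3, jar4, jar5 may be knocked a few centimetres aside while the robot is not near it.
It also fails if it takes over 208 s, if anything falls off the work surface, if the arm or the gripper's body presses on something with over 40 N, if the wrist force passes 120 N, or if a joint passes its speed limit or range.

## Robot

A 7-joint arm with a two-finger parallel gripper is mounted at the origin on the work surface. World frame = base frame: x ahead of the robot, y to its left, z up, the work surface at z = 0. Lengths are in m, angles in rad, forces in N, time in s.
With the tool pointing down it reaches from about 0.4 to 0.875 m from the base axis. Payload 19.3 kg.
Tool frame: the origin (TCP) lies between the finger pads; the fingertips stand 17 mm ahead of it and the grasp point (between the pads) lies 2 mm behind it; z points along the fingers, y is the line along which they close (so a half turn about z gives the same grasp; the last joint's range is limited). The gripper opens to 85 mm and grips with 20 to 120 N. Pads are 22 mm wide; open, the fingers measure 114 mm over their backs; the gripper's body (76 mm by 85 mm) begins 54 mm behind the grasp point. The pads swing forward as they close: fully open they stand 13 mm farther back than shut.
Start: joints at [-1.278, 0.521, -0.036, 1.599, 0.021, 1.021, -0.113], TCP at [0.222, 0.584, 0.248] pointing down, gripper open.
Joint ranges: [-2.91, 2.91], [-0.3, 2.13], [-1.5, 1.42], [0.17, 2.43], [-1.26, 4.41], [0.16, 1.93], [-2.52, 2.52]. Speed limits (rad/s): [1.89, 1.89, 2.39, 2.39, 3.01, 3.01, 3.01].

## Interface

Orientations are given as [roll, pitch, yaw] about the fixed x, y, z axes, in that order (R = Rz(yaw) Ry(pitch) Rx(roll)).
In Python, from workcell import bot gives the robot as it stands.
- The arm moves only by the shell command python3 -m inch 'ROWS' [FORCE]. ROWS is JSON, a list of rows, each a list of 7 numbers: the shift along the tool's x, y, z in units of 200 mm (1.0 is 200 mm), then the turn, a rotation vector about the tool's x, y, z in units of 90 degrees (1.0 is 90 degrees), then the opening, from 0 (shut) to 1 (fully open). In form: [[x, y, z, rx, ry, rz, grip], ...]. A call has 1 to 20 rows; each row is the pose to reach, as a shift and turn from the pose commanded when the call began, along the tool's axes at that moment; what a row does not reach only later rows make up. A row lasts 1/8 s, in which the tool goes at most 62.5 mm and 10.7 degrees, less where a joint would pass 70% of its speed; a pose out of reach is approached as far as the arm can. A call with a number of a shift or a turn outside -1 to 1 is refused whole. A call with a gripper value outside its range is refused whole. The fingers move at their own pace and stop on an object; FORCE is the grip in N (left out, the last holds). Time passes only in rows, so rows that repeat a pose let the fingers close. It gives the time, the measured TCP pose, the force, the opening and the grip force at its end, in the units of the state.
- bot.observe(): the state, without advancing time (a new reading comes with each control period).
- bot.grab_frame(name): name is "side" or "top" or "wrist"; returns a dict with "img" (420x560x3 uint8, red, green, blue), "z_map" (420x560 float32, m along the optical axis (not along the pixel's ray), 0 where there is no reading), "vfov" (degrees; the focal length in pixels is half the picture's height over the tangent of half this angle, whatever the lens; pixels are square), "cx", "cy" (the principal point, pixels), "rvec" (rotation vector, rad) and "tvec" (3), from world to camera coordinates, as OpenCV has them. Camera axes: x right, y down, z forward; pixel columns grow to the right and rows downward; lengths in m; the calibration is good to about 2 mm. The wrist camera is an equidistant fisheye: a pixel r from the principal point sees the ray r / f radians off the axis. A picture is of the moment at which its call begins.
- bot.job_done(): hands the job in; it is judged then, once.
The state is a dict: "clock": time; "qpos": joint angles; "qd": joint speeds; "joint_efforts": joint torques, N m; "position": TCP position; "tool_rot": TCP orientation; "force": force on the tool from outside, world axes, zero at the start; "moment": the same for the moment, N m; "grip_width": finger opening in m; "finger_force": force on a finger pad.
Only numpy, scipy, OpenCV 4.12 (cv2) and the standard library are available. Lean on these libraries where they do the work, as an engineer would, in place of code of your own. Each camera call takes 0.05 s, during which the arm holds its last target. There are 200 camera calls.

## Working session

There is one attempt and no reset: what is moved stays moved. The work goes in short steps, Python scripts to look and compute and a shell command to move; the robot and the scene stay as the last step left them, time stands still between calls to the robot, and variables do not carry over. Pictures are saved under pics/ and viewed, at most 14 in all, crops included, and the job is handed in when it is done.

```bash
ls; mkdir -p pics; cat > h.py <<'E'
import numpy as np, cv2
from workcell import bot
from scipy.spatial.transform import Rotation as R
def grab(n):
    f=bot.grab_frame(n); f['name']=n
    f['R']=cv2.Rodrigues(np.array(f['rvec'],float))[0]; f['t']=np.array(f['tvec'],float).ravel()
    f['f']=f['img'].shape[0]/2/np.tan(np.radians(f['vfov'])/2); f['c']=-f['R'].T@f['t']; return f
def ray(f,u,v):
    x=np.stack([(np.asarray(u,float)-f['cx'])/f['f'],(np.asarray(v,float)-f['cy'])/f['f']],-1)
    if f['name']=='wrist':
        r=np.linalg.norm(x,axis=-1,keepdims=True); s=np.where(r>1e-9,np.tan(r)/np.maximum(r,1e-9),1); x=x*s
    d=np.concatenate([x,np.ones(x.shape[:-1]+(1,))],-1)
    return d@f['R']   # world dirs with cam-z =1
def cloud(f):
    v,u=np.mgrid[:f['img'].shape[0],:f['img'].shape[1]]
    return f['c']+ray(f,u,v)*f['z_map'][...,None]
def plane(f,u,v,z):
    d=ray(f,u,v); return f['c']+d*((z-f['c'][2])/d[...,2])[...,None]
def save(f,n): cv2.imwrite('pics/'+n,f['img'][...,::-1])
E
python3 - <<'E'
from h import *
s=bot.observe(); print({k:np.round(v,3).tolist() for k,v in s.items()})
for n in('top','side','wrist'):
    f=grab(n); save(f,n+'0.png'); print(n,f['vfov'],f['c'].round(3),f['R'].round(2).tolist()); np.savez('pics/'+n+'0.npz',**{k:f[k] for k in f if k!='name'})
E
```

```text
pics
{'clock': 0.0, 'qpos': [-1.278, 0.522, -0.036, 1.6, 0.021, 1.021, -0.113], 'qd': [-0.001, 0.0, -0.001, 0.001, 0.001, 0.002, -0.001], 'joint_efforts': [-0.001, -92.71, 1.979, -36.993, 0.018, 0.008, 0.0], 'position': [0.222, 0.584, 0.248], 'tool_rot': [-3.14, 0.0, 2.779], 'force': [0.667, 0.338, 0.253], 'moment': [-0.026, 0.025, -0.034], 'finger_force': 0.0, 'grip_width': 0.086}
top 55.11270189117564 [ 0.319 -0.014  1.246] [[-0.01, -1.0, 0.02], [-0.99, 0.01, -0.17], [0.17, -0.02, -0.99]]
side 57.62620525944536 [ 0.239 -0.542  0.751] [[0.86, -0.51, -0.01], [-0.39, -0.64, -0.67], [0.33, 0.58, -0.75]]
wrist 65.70646984690485 [0.155 0.609 0.374] [[0.35, 0.94, -0.0], [0.9, -0.34, 0.28], [0.26, -0.1, -0.96]]
```

View pics/top0.png

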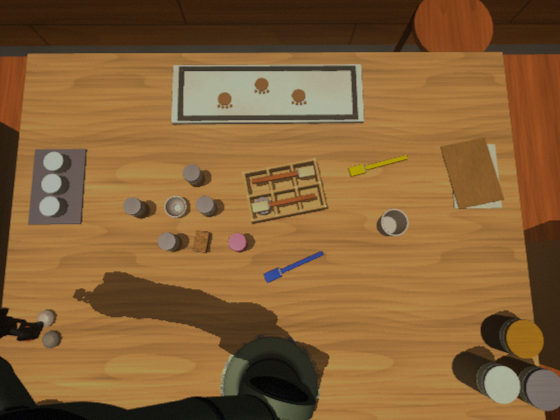

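View pics/side0.png

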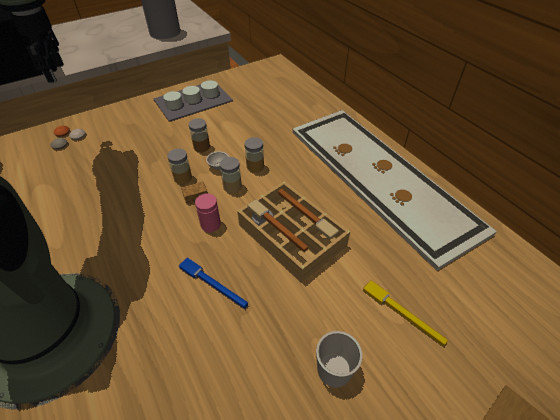

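The top view shows four grey-lidded jars at px (193,175), (135,207), (206,206) and (170,241). The pink one at (238,241) is a look-alike. The two red-brown brushes lie on the crate at about (283,178) and (285,203). The blue brush (294,266) and the yellow brush (378,165) are also look-alikes. The white cup is at (394,222). I'll confirm with an enlarged crop and measure.

```bash
python3 - <<'E'
from h import *
def load(n):
    d=dict(np.load(f'pics/{n}0.npz')); d['name']=n; return d
T=load('top');S=load('side')
cv2.imwrite('pics/crop1.png',cv2.resize(T['img'][145:265,110:350],None,fx=3.3,fy=3.3,interpolation=cv2.INTER_CUBIC)[...,::-1])
for f in(T,S):
    P=cloud(f); z=P[...,2]
    print(f['name'],'table z',np.median(z[240:300,300:400]))
    m=((z>0.02)&(z<0.13)&(P[...,0]>.25)&(P[...,0]<.95)&(abs(P[...,1])<.6)).astype(np.uint8)
    n,l,st,ce=cv2.connectedComponentsWithStats(m)
    for i in range(1,n):
        if st[i,4]<25: continue
        q=P[l==i]; zt=np.percentile(q[:,2],95); t=q[q[:,2]>zt-.01]
        print(ce[i].round(),st[i,4],'ztop',zt.round(4),'topmid',((t.max(0)+t.min(0))/2)[:2].round(4),'ext',np.ptp(t,axis=0)[:2].round(3),'col',f['img'][l==i].mean(0).round())
    hsv=cv2.cvtColor(f['img'],cv2.COLOR_RGB2HSV)
    m=((z>.055)&(z<.085)&(hsv[...,1]>140)&((hsv[...,0]<10)|(hsv[...,0]>172))).astype(np.uint8)
    n,l,st,ce=cv2.connectedComponentsWithStats(m)
    for i in range(1,n):
        if st[i,4]<25: continue
        q=P[l==i]; c=q.mean(0);d=np.linalg.svd(q-c)[2][0]; s=(q-c)@d
        print('handle',ce[i].round(),st[i,4],c.round(4),d.round(3),s.min().round(3),s.max().round(3))
E
```

```text
top table z 0.00039133154043125007
[260.  84.] 66 ztop 0.0242 topmid [0.9217 0.0222] ext [0.052 0.042] col [134. 100.  63.]
[352.  85.] 51 ztop 0.0248 topmid [ 0.9218 -0.2761] ext [0.049 0.027] col [100.  94.  78.]
[180.  89.] 28 ztop 0.025 topmid [0.9092 0.2807] ext [0.025 0.022] col [93. 85. 70.]
[298.  96.] 77 ztop 0.0249 topmid [ 0.8845 -0.0973] ext [0.055 0.055] col [138. 108.  73.]
[179. 100.] 43 ztop 0.0249 topmid [0.872  0.2849] ext [0.05  0.027] col [91. 84. 68.]
[223. 100.] 85 ztop 0.0241 topmid [0.8682 0.1403] ext [0.061 0.045] col [137. 104.  67.]
[355. 107.] 39 ztop 0.0238 topmid [ 0.8452 -0.284 ] ext [0.035 0.03 ] col [126. 124. 104.]
[182. 116.] 56 ztop 0.0245 topmid [0.8216 0.2706] ext [0.049 0.046] col [90. 82. 67.]
[286. 116.] 27 ztop 0.0242 topmid [ 0.8173 -0.0607] ext [0.025 0.029] col [96. 92. 76.]
[339. 116.] 111 ztop 0.0242 topmid [ 0.8136 -0.2297] ext [0.03  0.117] col [93. 87. 71.]
[198. 117.] 49 ztop 0.0247 topmid [0.8112 0.219 ] ext [0.026 0.057] col [94. 87. 72.]
[218. 117.] 43 ztop 0.0239 topmid [0.813  0.1522] ext [0.024 0.052] col [94. 87. 71.]
[278. 11
[... 935 characters left out ...]
913] ext [0.049 0.049] col [166. 105. 113.]
side table z -0.0001582682970706073
[198. 132.] 460 ztop 0.0902 topmid [0.5175 0.3927] ext [0.05  0.054] col [79. 71. 59.]
[254. 152.] 505 ztop 0.0906 topmid [0.615  0.2253] ext [0.051 0.053] col [85. 77. 63.]
[179. 164.] 545 ztop 0.0903 topmid [0.4153 0.2907] ext [0.051 0.054] col [84. 76. 62.]
[227. 169.] 699 ztop 0.0901 topmid [0.52   0.1847] ext [0.05  0.053] col [93. 85. 73.]
[203. 204.] 950 ztop 0.0903 topmid [0.4105 0.0892] ext [0.051 0.054] col [120.  68.  63.]
[292. 227.] 4773 ztop 0.0698 topmid [ 0.5697 -0.0455] ext [0.143 0.192] col [109.  83.  50.]
[338. 355.] 1438 ztop 0.0849 topmid [ 0.4634 -0.3683] ext [0.081 0.081] col [94. 88. 78.]
```

View pics/crop1.png

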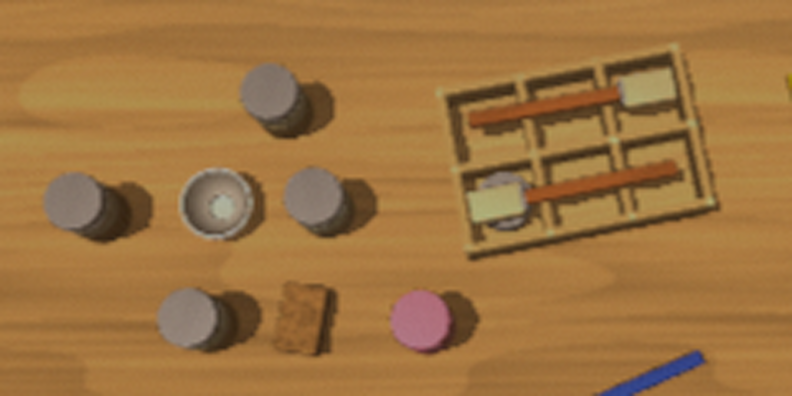

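The crop confirms it. There are two brown-handled brushes on the crate: the far one has its head at the right end, the near one has its head at the left end over the tin. There are four grey jars. The bowl, the cork block and the pink jar stay put. Next, the crate and brush poses.

```bash
python3 - <<'E'
from h import *
def load(n):
    d=dict(np.load(f'pics/{n}0.npz')); d['name']=n; return d
for n in('top','side'):
    f=load(n);P=cloud(f); z=P[...,2]
    reg=(P[...,0]>.46)&(P[...,0]<.68)&(P[...,1]<.1)&(P[...,1]>-.18)
    q=P[reg&(z>.045)&(z<.067)]
    r=cv2.minAreaRect((q[:,:2]*1000).astype(np.float32)); print(n,'crate',r, 'rim z',np.median(q[:,2]).round(4))
    hsv=cv2.cvtColor(f['img'],cv2.COLOR_RGB2HSV); h,s,v=cv2.split(hsv)
    print('hsv sample',hsv[178,275] if n=='top' else hsv[232,285])
    for nm,m in(('handle',(h<14)&(s>170)),('head',(s<140)&(v>120))):
        m=(m&reg&(z>.058)).astype(np.uint8)
        k,l,st,ce=cv2.connectedComponentsWithStats(m)
        for i in range(1,k):
            if st[i,4]<30: continue
            q=P[l==i]; r=cv2.minAreaRect((q[:,:2]*1000).astype(np.float32))
            d=np.linalg.svd(q-q.mean(0))[2][0]
            print(nm,ce[i].round(),st[i,4],'c',np.round(r[0],1),'size',np.round(r[1],1),'dir',d.round(3),'z',np.percentile(q[:,2],[10,50,90]).round(4))
E
```

```text
top crate ((570.9320068359375, -45.36048889160156), (157.5489501953125, 230.12110900878906), 10.711729049682617) rim z 0.0561
hsv sample [ 12 191 144]
handle [274. 177.] 199 c [604.7 -19.5] size [ 12.7 137.7] dir [-0.172  0.985  0.003] z [0.0649 0.0696 0.0728]
handle [292. 200.] 195 c [534.  -70.8] size [ 12.6 135. ] dir [-0.188  0.982  0.005] z [0.0657 0.0699 0.0727]
head [305. 171.] 159 c [ 622.1 -112.7] size [29.6 51.2] dir [-0.124  0.992 -0.001] z [0.0674 0.0703 0.0729]
head [260. 206.] 172 c [517.4  24.2] size [29.7 52.9] dir [-0.207  0.978  0.01 ] z [0.0669 0.0698 0.0725]
side crate ((570.3416137695312, -46.02154541015625), (158.22824096679688, 233.88519287109375), 10.74293041229248) rim z 0.0547
hsv sample [ 13 191 140]
handle [299. 206.] 287 c [604.7 -20. ] size [ 14.9 136. ] dir [ 0.177 -0.984 -0.004] z [0.0643 0.0684 0.0704]
handle [285. 232.] 341 c [534.7 -71.8] size [ 15.2 138.3] dir [ 0.196 -0.981 -0.004] z [0.0644 0.0684 0.0705]
head [257. 207.] 175 c [516.2  24.7] size [28.5 51.2] dir [-0.187  0.982 -0.016] z [0.0673 0.0691 0.0707]
head [326. 227.] 207 c [ 621.3 -114.3] size [28.6 50.3] dir [-0.156  0.988 -0.002] z [0.0677 0.0692 0.0707]
```

```bash
cat >> h.py <<'E'
def go(p,Rt,pr=True):
    "row (units of the mover) from the measured pose to TCP p, rotation Rt"
    s=bot.observe(); R0=R.from_euler('xyz',s['tool_rot']); d=R0.inv().apply(np.array(p)-s['position'])/.2
    w=(R0.inv()*Rt).as_rotvec()/(np.pi/2); 
    if pr: print('row',np.round(np.r_[d,w],3).tolist(),'rows',int(np.ceil(max(np.linalg.norm(d)*.2/.0625,np.linalg.norm(w)*90/10.7)))); 
def down(yaw): return R.from_euler('xyz',[np.pi,0,np.radians(yaw)])
E
python3 -m inch '[[-1,-0.79,0.08,0,0,0,0.5],[-1,-0.79,0.08,0,0,0,0.5],[-1,-0.79,0.08,0,0,0,0.5],[-1,-0.79,0.08,0,0,0,0.5],[-1,-0.79,0.08,0,0,0,0.5]]'
python3 -m inch '[[-1,-0.79,0.08,0,0,0,0.5],[-1,-0.79,0.08,0,0,0,0.5],[-1,-0.79,0.08,0,0,0,0.5],[-1,-0.79,0.08,0,0,0,0.5],[-1,-0.79,0.08,0,0,0,0.5]]'
python3 -m inch '[[-0.5,-0.4,0,0,0,0.3,0.5],[-0.95,-0.75,0,0,0,0.654,0.5],[-0.95,-0.75,0,0,0,0.654,0.5],[-0.95,-0.75,0,0,0,0.654,0.5],[-0.95,-0.75,0,0,0,0.654,0.5],[-0.95,-0.75,0,0,0,0.654,0.5],[-0.95,-0.75,0,0,0,0.654,0.5]]'
python3 - <<'E'
from h import *
s=bot.observe(); print(np.round(s['qpos'],3),s['tool_rot'])
go([.613,-.066,.068],down(100.3))
q=s['qpos'];Rm=R.from_euler('xyz',s['tool_rot'])
for s1 in(1,-1):
 for s3 in(1,-1):
  M=R.from_euler('z',s1*q[0])*R.from_euler('y',q[1])*R.from_euler('z',s3*q[2])*R.from_euler('y',q[3])
  for s5 in(1,-1):
   N=M*R.from_euler('z',s5*q[4])*R.from_euler('y',q[5])
   print(s1,s3,s5,((N.inv()*Rm).as_euler('xyz',degrees=True)).round(1))
E
```

```text
clock: 0.78
position: [0.355, 0.3617, 0.2323]
tool_rot: [-3.14, 0.001, 2.773]
force: [-0.4, 0.2, 0.3]
grip_width: 0.0424
finger_force: 0.0
clock: 1.4
position: [0.4852, 0.1434, 0.216]
tool_rot: [-3.141, 0.001, 2.773]
force: [0.3, -0.1, -0.2]
grip_width: 0.0429
finger_force: 0.0
clock: 2.28
position: [0.6082, -0.0593, 0.216]
tool_rot: [-3.141, -0.0, 1.754]
force: [-0.5, -0.3, -0.3]
grip_width: 0.0426
finger_force: 0.0
[-0.252  0.564  0.375  1.686 -0.245  0.939  0.398] [-3.14112502e+00 -3.20904212e-04  1.75367078e+00]
row [-0.038, 0.018, 0.74, -0.0, -0.0, 0.002] rows 3
1 1 1 [-0.   0.  91.8]
1 1 -1 [  2.7 -22.4  74.5]
1 -1 1 [-15.9  16.2  52.8]
1 -1 -1 [ 0.  -0.  38.3]
-1 1 1 [  0.    0.  120.8]
-1 1 -1 [ -9.  -20.7 105.6]
-1 -1 1 [-5.9 21.8 82.9]
-1 -1 -1 [ 0.  -0.  67.2]
```

```bash
python3 -m inch '[[-0.038,0.018,0.2,0,0,0,0.5],[-0.038,0.018,0.45,0,0,0,0.5],[-0.038,0.018,0.6,0,0,0,0.5],[-0.038,0.018,0.7,0,0,0,0.5],[-0.038,0.018,0.74,0,0,0,0.5],[-0.038,0.018,0.74,0,0,0,0.5],[-0.038,0.018,0.74,0,0,0,0],[-0.038,0.018,0.74,0,0,0,0],[-0.038,0.018,0.74,0,0,0,0],[-0.038,0.018,0.74,0,0,0,0],[-0.038,0.018,0.74,0,0,0,0],[-0.038,0.018,0.74,0,0,0,0]]' 30
python3 -m inch '[[0,0,-0.2,0,0,0,0],[0,0,-0.5,0,0,0,0],[0,0,-0.8,0,0,0,0],[0,0,-1,0,0,0,0],[0,0,-1,0,0,0,0],[0,0,-1,0,0,0,0]]'
python3 - <<'E'
from h import *
s=bot.observe(); print(np.round(s['qpos'],3))
from scipy.optimize import least_squares
q0=np.array([-1.278,.5215,-.036,1.5995,.021,1.021,-.113]);p0=[.222,.584,.248]
def fk(q,L):
    ax='zyzyzyz';sg=[-1,1,-1,1,-1,1,-1];p=np.zeros(3);M=R.identity();add={0:L[0],1:L[1],3:L[2],6:L[3]}
    for i in range(7):
        M=M*R.from_euler(ax[i],sg[i]*q[i]); p=p+M.apply([0,0,add.get(i,0)])
    return p,M
data=[(q0,p0),([-0.252,0.564,0.375,1.686,-0.245,0.939,0.398],[.6082,-.0593,.216]),(s['qpos'],s['position'])]
r=least_squares(lambda x:np.concatenate([fk(q,[x[0],x[1],x[2],0.])[0]-p for q,p in data]),[.1,.4,.4]); print(r.x,r.fun.round(4))
f=grab('wrist');save(f,'w1.png')
E
```

```text
clock: 3.78
position: [0.6171, -0.0672, 0.0728]
tool_rot: [3.132, 0.001, 1.753]
force: [0.2, 4.0, 43.8]
grip_width: 0.0135
finger_force: 62.0
clock: 4.53
position: [0.6127, -0.0672, 0.2681]
tool_rot: [-3.142, -0.0, 1.752]
force: [0.4, 0.1, -1.0]
grip_width: 0.0132
finger_force: 30.6
[-0.256  0.518  0.402  1.618 -0.225  1.052  0.392]
[0.2769453  0.30804965 0.55512772] [-0.0603  0.0215  0.006  -0.0114  0.0044 -0.0069  0.0062  0.0053  0.001 ]
```

View pics/w1.png

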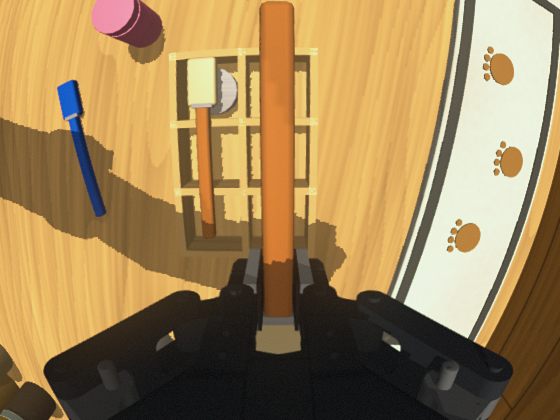

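```bash
python3 - <<'E'
from h import *
def tool(h,lean,sgn): # tool z horizontal heading h, brush lean; sgn=-1: tool x=-d
    h=np.radians(h);d=np.array([np.cos(h),np.sin(h),0]);Z=np.array([0,0,1.])
    l=np.radians(lean);u=np.sin(l)*d+np.cos(l)*Z; z=np.cos(l)*d-np.sin(l)*Z; x=sgn*u
    return R.from_matrix(np.c_[x,np.cross(z,x),z])
for q1,q2,q4 in((.65,.45,1.8),(.65,.7,1.9)):
  M=R.from_euler('z',-q1)*R.from_euler('y',q2)*R.from_euler('y',q4)
  for h in range(-180,30,20):
   for sg in(-1,1):
    e=(M.inv()*tool(h,30,sg)).as_euler('ZYZ')   # -q5,q6,-q7+90
    q5=-e[0];q7=np.pi/2-e[2]; w=lambda a,lo:(a-lo)%(2*np.pi)+lo
    q5=w(q5,-1.26);q7=w(q7,-np.pi)
    ok=q5<4.41 and .16<e[1]<1.93 and abs(q7)<2.52
    print(q2,h,sg,np.round([q5,e[1],q7],2),ok)
E
```

```text
0.45 -180 -1 [ 0.57  1.8  -1.07] True
0.45 -180 1 [0.57 1.8  2.07] True
0.45 -160 -1 [ 0.82  1.62 -0.86] True
0.45 -160 1 [0.82 1.62 2.29] True
0.45 -140 -1 [ 1.03  1.4  -0.69] True
0.45 -140 1 [1.03 1.4  2.45] True
0.45 -120 -1 [ 1.21  1.16 -0.57] True
0.45 -120 1 [1.21 1.16 2.57] False
0.45 -100 -1 [ 1.39  0.9  -0.49] True
0.45 -100 1 [1.39 0.9  2.66] False
0.45 -80 -1 [ 1.59  0.63 -0.45] True
0.45 -80 1 [1.59 0.63 2.69] False
0.45 -60 -1 [ 1.9   0.36 -0.55] True
0.45 -60 1 [1.9  0.36 2.59] False
0.45 -40 -1 [ 2.88  0.16 -1.33] True
0.45 -40 1 [2.88 0.16 1.81] True
0.45 -20 -1 [ 4.24  0.29 -2.5 ] True
0.45 -20 1 [4.24 0.29 0.64] True
0.45 0 -1 [ 4.63  0.55 -2.68] False
0.45 0 1 [4.63 0.55 0.46] False
0.45 20 -1 [ 4.84  0.82 -2.67] False
0.45 20 1 [4.84 0.82 0.47] False
0.7 -180 -1 [ 0.55  1.5  -1.25] True
0.7 -180 1 [0.55 1.5  1.89] True
0.7 -160 -1 [ 0.84  1.38 -1.11] True
0.7 -160 1 [0.84 1.38 2.03] True
0.7 -140 -1 [ 1.11  1.23 -1.01] True
0.7 -140 1 [1.11 1.23 2.13] True
0.7 -120 -1 [ 1.38  1.06 -0.95] True
0.7 -120 1 [1.38 1.06 2.2 ] True
0.7 -100 -1 [ 1.68  0.89 -0.94] True
0.7 -100 1 [1.68 0.89 2.2 ] True
0.7 -80 -1 [ 2.03  0.71 -1.01] True
0.7 -80 1 [2.03 0.71 2.14] True
0.7 -60 -1 [ 2.48  0.57 -1.19] True
0.7 -60 1 [2.48 0.57 1.95] True
0.7 -40 -1 [ 3.06  0.51 -1.52] True
0.7 -40 1 [3.06 0.51 1.62] True
0.7 -20 -1 [ 3.66  0.55 -1.87] True
0.7 -20 1 [3.66 0.55 1.27] True
0.7 0 -1 [ 4.15  0.67 -2.1 ] True
0.7 0 1 [4.15 0.67 1.04] True
0.7 20 -1 [ 4.52  0.84 -2.19] False
0.7 20 1 [4.52 0.84 0.95] False
```

The picture shows brush 1 held square between the pads and brush 2 still lying in its place. Next I carry brush 1 to the cup.

```bash
cat >> h.py <<'E'
def tool(h,lean,sgn):
    h=np.radians(h);d=np.array([np.cos(h),np.sin(h),0]);Z=np.array([0,0,1.])
    l=np.radians(lean);u=np.sin(l)*d+np.cos(l)*Z; z=np.cos(l)*d-np.sin(l)*Z; x=sgn*u
    return R.from_matrix(np.c_[x,np.cross(z,x),z])
def insert(h,lean,sgn,foot_off,zf,s,ahead,lift,cup=(.4636,-.3673),side=0):
    Rt=tool(h,lean,sgn);m=Rt.as_matrix();u=sgn*m[:,0];hh=np.array([np.cos(np.radians(h)),np.sin(np.radians(h))]);n=np.array([-hh[1],hh[0]])
    F=np.r_[np.array(cup)+hh*foot_off+n*side,zf]+lift*u
    return F+s*u-ahead*m[:,2],Rt
E
python3 - <<'E'
from h import *
p,Rt=insert(-140,25,-1,-.014,.018,.12,.010,.13); print(p)
go([p[0],p[1],.33],down(40))
E
```

```text
[ 0.40033125 -0.42038878  0.24880313]
row [-1.545, -1.363, -0.311, -0.001, 0.0, 0.671] rows 7
```

```bash
python3 -m inch '[[-0.2,-0.17,-0.2,0,0,0,0],[-0.5,-0.4,-0.31,0,0,0,0],[-0.8,-0.7,-0.31,0,0,0,0],[-0.8,-0.7,-0.31,0,0,0,0]]'
python3 -m inch '[[-0.3,-0.2,0,0,0,0.1,0],[-0.74,-0.66,0,0,0,0.67,0],[-0.74,-0.66,0,0,0,0.67,0],[-0.74,-0.66,0,0,0,0.67,0],[-0.74,-0.66,0,0,0,0.67,0],[-0.74,-0.66,0,0,0,0.67,0],[-0.74,-0.66,0,0,0,0.67,0],[-0.74,-0.66,0,0,0,0.67,0]]'
python3 - <<'E'
from h import *
p,Rt=insert(-140,25,-1,-.014,.018,.12,.010,.13); print(p, bot.observe()['qpos'])
go(p,Rt)
E
```

```text
clock: 5.08
position: [0.5019, -0.2524, 0.3298]
tool_rot: [-3.14, -0.0, 1.75]
force: [0.7, 0.6, -0.4]
grip_width: 0.0131
finger_force: 30.6
clock: 6.08
position: [0.4007, -0.4193, 0.3298]
tool_rot: [-3.141, 0.0, 0.703]
force: [0.5, 0.6, -1.1]
grip_width: 0.0135
finger_force: 30.6
[ 0.40033125 -0.42038878  0.24880313] [ 0.1841618   0.46615958  0.76409693  1.64631979 -0.34412436  1.16979998
  0.16339597]
row [-0.005, 0.003, 0.405, 0.001, -0.722, 0.003] rows 7
```

```bash
python3 -m inch '[[0,0,0,0,-0.1,0,0],[0,0,0,0,-0.2,0,0],[0,0,0,0,-0.3,0,0],[0,0,0,0,-0.4,0,0],[0,0,0,0,-0.5,0,0],[0,0,0,0,-0.6,0,0],[0,0,0,0,-0.67,0,0],[0,0,0,0,-0.722,0,0],[0,0,0,0,-0.722,0,0],[0,0,0,0,-0.722,0,0]]'
python3 - <<'E'
from h import *
p,Rt=insert(-140,25,-1,-.014,.018,.12,.010,.13); print(p, bot.observe()['qpos'])
go(p,Rt)
f=grab('side');save(f,'s2.png')
E
```

```text
clock: 7.32
position: [0.4004, -0.4198, 0.3306]
tool_rot: [-3.14, 1.132, 0.7]
force: [-0.2, -0.4, -0.7]
grip_width: 0.0132
finger_force: 30.7
[ 0.40033125 -0.42038878  0.24880313] [-0.29541308  0.9835138   1.06780784  1.61439563  0.28215227  1.26662918
 -0.35149425]
row [0.369, 0.002, 0.176, 0.0, -0.002, 0.0] rows 2
```

View pics/s2.png

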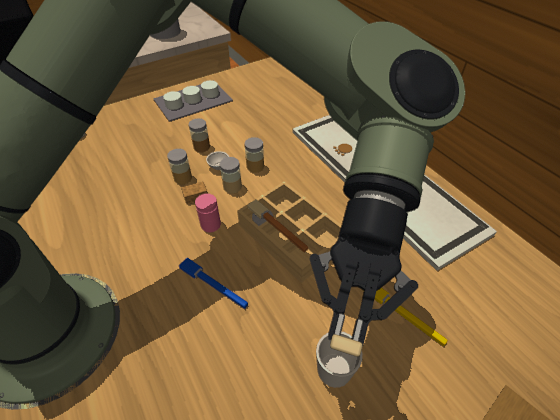

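The side view shows brush 1 tilted handle-down over the cup at about px (345,345). All jars are where they were.

```bash
python3 -m inch '[[0.2,0,0.1,0,0,0,0],[0.37,0,0.176,0,0,0,0],[0.37,0,0.176,0,0,0,0],[0.5,0,0.176,0,0,0,0],[0.65,0,0.176,0,0,0,0],[0.75,0,0.176,0,0,0,0],[0.75,0,0.176,0,0,0,0]]'
python3 - <<'E'
from h import *
p,Rt=insert(-140,25,-1,-.014,.018,.12,.010,.0); print(p, bot.observe()['qpos'])
go(p,Rt)
f=grab('side');cv2.imwrite('pics/s3.png',cv2.resize(f['img'][250:420,240:460],None,fx=3,fy=3)[...,::-1])
E
```

```text
clock: 8.25
position: [0.4253, -0.3989, 0.1793]
tool_rot: [-3.14, 1.134, 0.701]
force: [0.3, -0.5, -0.7]
grip_width: 0.013
finger_force: 30.7
[ 0.44241802 -0.38507379  0.13098312] [-0.27441413  1.18756831  0.93951241  1.60862642  0.16705121  1.17474923
 -0.49561954]
row [0.265, 0.002, 0.002, 0.001, -0.0, 0.001] rows 1
```

View pics/s3.png

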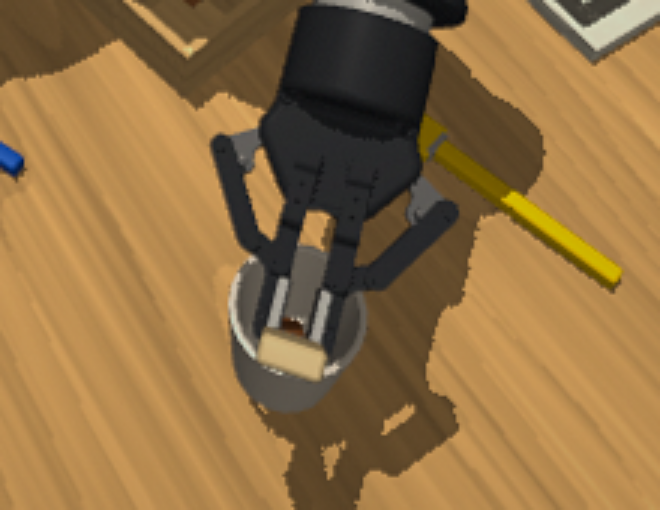

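The brush is over the cup opening, its handle is inside the rim and no force is felt. I lower it and release.

```bash
python3 -m inch '[[0.1,0,0,0,0,0,0],[0.18,0,0,0,0,0,0],[0.24,0,0,0,0,0,0],[0.265,0,0,0,0,0,0],[0.265,0,0,0,0,0,0]]'
python3 -m inch '[[0,0,0,0,0,0,0.2],[0,0,0,0,0,0,0.3],[0,0,0,0,0,0,0.3],[0,0,0,0,0,0,0.3],[0,0,-0.1,0,0,0,0.3],[0,0,-0.3,0,0,0,0.3],[0,0,-0.55,0,0,0,0.3],[-0.3,0,-0.8,0,0,0,0.3],[-0.6,0,-0.8,0,0,0,0.3],[-0.6,0,-0.8,0,0,0,0.3]]'
python3 - <<'E'
from h import *
print(bot.observe()['qpos'])
go([.5258,-.0251,.27],down(100.4))
f=grab('side');cv2.imwrite('pics/s4.png',cv2.resize(f['img'][200:420,240:460],None,fx=2.5,fy=2.5)[...,::-1])
E
```

```text
clock: 8.93
position: [0.442, -0.3848, 0.1314]
tool_rot: [-3.141, 1.135, 0.699]
force: [-0.2, -0.1, 0.4]
grip_width: 0.0133
finger_force: 30.7
clock: 10.18
position: [0.5134, -0.3253, 0.3118]
tool_rot: [3.132, 1.132, 0.689]
force: [-0.1, -0.4, -0.7]
grip_width: 0.0255
finger_force: 0.0
[-0.35111165  1.07279971  0.98897345  1.3627556   0.19897483  1.53238672
 -0.41075254]
row [0.615, -1.112, -0.829, -0.376, 0.651, -0.597] rows 9
```

View pics/s4.png

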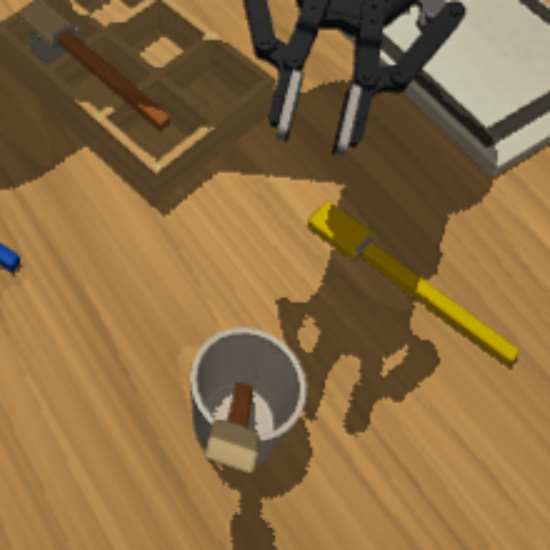

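Brush 1 stands in the cup, leaning to the lower left with its head up at crop px (235,445). Now brush 2.

```bash
python3 -m inch '[[0,0,0,0,0.1,0,0.4],[0,0,0,0,0.3,0,0.4],[0,0,0,0,0.72,0,0.4],[0,0,0,0,0.72,0,0.4],[0,0,0,0,0.72,0,0.4],[0,0,0,0,0.72,0,0.4],[0,0,0,0,0.72,0,0.4],[0,0,0,0,0.72,0,0.4]]'
python3 - <<'E'
from h import *
go([.5258,-.0251,.20],down(100.4))
E
```

```text
clock: 11.22
position: [0.514, -0.3239, 0.3071]
tool_rot: [-3.14, 0.005, 0.699]
force: [0.8, 0.3, -0.7]
grip_width: 0.0343
finger_force: 0.0
row [1.008, -1.106, 0.533, -0.002, 0.002, -0.671] rows 6
```

```bash
python3 -m inch '[[0.3,-0.3,0,0,0,-0.1,0.4],[0.6,-0.6,0,0,0,-0.3,0.4],[1,-1,0.2,0,0,-0.67,0.4],[1,-1,0.5,0,0,-0.67,0.4],[1,-1,0.5,0,0,-0.67,0.4],[1,-1,0.5,0,0,-0.67,0.4],[1,-1,0.5,0,0,-0.67,0.4],[1,-1,0.5,0,0,-0.67,0.4]]'
python3 - <<'E'
from h import *
go([.5265,-.029,.077],down(100.4))
E
```

```text
clock: 12.22
position: [0.5386, -0.0426, 0.2071]
tool_rot: [-3.138, 0.002, 1.748]
force: [0.4, 0.1, 0.5]
grip_width: 0.0339
finger_force: 0.0
row [0.079, -0.045, 0.651, -0.002, 0.002, -0.003] rows 3
```

```bash
python3 -m inch '[[0.079,-0.045,0.2,0,0,0,0.4],[0.079,-0.045,0.4,0,0,0,0.4],[0.079,-0.045,0.55,0,0,0,0.4],[0.079,-0.045,0.65,0,0,0,0.4],[0.079,-0.045,0.65,0,0,0,0.4],[0.079,-0.045,0.65,0,0,0,0.4],[0.079,-0.045,0.65,0,0,0,0],[0.079,-0.045,0.65,0,0,0,0],[0.079,-0.045,0.65,0,0,0,0],[0.079,-0.045,0.65,0,0,0,0],[0.079,-0.045,0.65,0,0,0,0]]' 30
python3 - <<'E'
from h import *
s=bot.observe();p=s['position'];print(p, (p[:2]-[.5343,-.0713])@[-.18,.984]+.071)
E
python3 -m inch '[[0,0,-0.2,0,0,0,0],[0,0,-0.5,0,0,0,0],[0,0,-0.8,0,0,0,0],[0,0,-1,0,0,0,0],[0,0,-1,0,0,0,0]]'
python3 - <<'E'
from h import *
pp=[.46,-.33,.33]; go(pp,down(100.4)); print(bot.observe()['qpos'].round(2) if hasattr(bot.observe()['qpos'],'round') else bot.observe()['qpos'])
f=grab('side');m=cloud(f);z=m[...,2]
T=grab('top');cv2.imwrite('pics/t5.png',cv2.resize(T['img'][140:260,110:430],None,fx=2.5,fy=2.5)[...,::-1])
for f in(T,f):
    P=cloud(f);z=P[...,2];q=P[(abs(P[...,0]-.4636)<.06)&(abs(P[...,1]+.3673)<.06)&(z>.078)&(z<.09)]
    print((q.max(0)+q.min(0))/2,np.ptp(q,axis=0))
    h=P[(abs(P[...,0]-.44)<.12)&(abs(P[...,1]+.38)<.12)&(z>.11)&(z<.25)]; print('head',h.mean(0),h.max(0),h.min(0))
E
```

```text
clock: 13.6
position: [0.5269, -0.0289, 0.0782]
tool_rot: [-3.14, 0.002, 1.751]
force: [-1.6, -0.5, 9.1]
grip_width: 0.0129
finger_force: 32.7
[ 0.52688065 -0.02885459  0.07824413] 0.11410176779082085
clock: 14.22
position: [0.5278, -0.0285, 0.2804]
tool_rot: [3.139, 0.001, 1.751]
force: [0.4, 0.0, -0.6]
grip_width: 0.0129
finger_force: 31.6
row [-1.423, -0.604, -0.248, 0.002, 0.001, -0.001] rows 6
[-0.4   0.36  0.45  1.84 -0.18  0.99  0.31]
[ 0.4636237  -0.36609424  0.08376452] [0.07983    0.0806398  0.01147187]
head [ 0.41268899 -0.40498601  0.15053229] [ 0.43843554 -0.38462165  0.17597141] [ 0.38869378 -0.43054128  0.11039626]
[ 0.46312384 -0.36844725  0.08340985] [0.08035349 0.08039813 0.01072169]
head [ 0.40782595 -0.41301959  0.1590368 ] [ 0.43753249 -0.38661278  0.17419248] [ 0.38819363 -0.43315372  0.11040676]
```

View pics/t5.png

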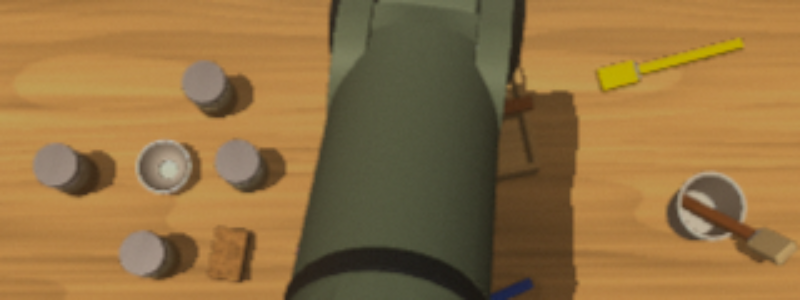

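Brush 2 is held, and brush 1 leans in the cup towards heading −141°. All jars and the bowl are in place in this top view. I'll put brush 2 in on the other side of brush 1, more upright.

```bash
python3 - <<'E'
from h import *
p,Rt=insert(180,13,1,.0047,.018,.114,.014,.13,side=-.015); print(p)
go([p[0],p[1],.34],down(180))
E
```

```text
[ 0.41765312 -0.3523      0.25889561]
row [-1.496, -0.828, -0.31, -0.002, -0.0, -0.885] rows 8
```

```bash
python3 -m inch '[[-0.2,-0.1,-0.2,0,0,0,0],[-0.5,-0.3,-0.31,0,0,0,0],[-0.75,-0.41,-0.31,0,0,0,0],[-0.75,-0.41,-0.31,0,0,0,0]]'
python3 -m inch '[[-0.2,-0.1,0,0,0,-0.1,0],[-0.5,-0.3,0,0,0,-0.3,0],[-0.75,-0.42,0,0,0,-0.88,0],[-0.75,-0.42,0,0,0,-0.88,0],[-0.75,-0.42,0,0,0,-0.88,0],[-0.75,-0.42,0,0,0,-0.88,0],[-0.75,-0.42,0,0,0,-0.88,0],[-0.75,-0.42,0,0,0,-0.88,0],[-0.75,-0.42,0,0,0,-0.88,0],[-0.75,-0.42,0,0,0,-0.88,0],[-0.75,-0.42,0,0,0,-0.88,0]]'
python3 - <<'E'
from h import *
p,Rt=insert(180,13,1,.0047,.018,.114,.014,.13,side=-.015); print(p, np.round(bot.observe()['qpos'],2))
go([p[0],p[1],.34],Rt)
E
```

```text
clock: 14.82
position: [0.4712, -0.1946, 0.3393]
tool_rot: [-3.138, 0.002, 1.745]
force: [0.5, -0.2, -0.3]
grip_width: 0.0131
finger_force: 31.6
clock: 16.2
position: [0.4176, -0.3531, 0.3399]
tool_rot: [-3.14, -0.003, 3.132]
force: [0.1, -0.5, 0.0]
grip_width: 0.0127
finger_force: 31.6
[ 0.41765312 -0.3523      0.25889561] [ 0.35  0.32  0.32  1.7  -0.11  1.14  2.26]
row [-0.0, 0.004, -0.001, 0.003, 0.854, -0.006] rows 8
```

```bash
python3 -m inch '[[0,0,0,0,0.1,0,0],[0,0,0,0,0.2,0,0],[0,0,0,0,0.3,0,0],[0,0,0,0,0.4,0,0],[0,0,0,0,0.5,0,0],[0,0,0,0,0.6,0,0],[0,0,0,0,0.7,0,0],[0,0,0,0,0.8,0,0],[0,0,0,0,0.854,0,0],[0,0,0,0,0.854,0,0],[0,0,0,0,0.854,0,0]]'
python3 - <<'E'
from h import *
p,Rt=insert(180,13,1,.0047,.018,.114,.014,.13,side=-.015); print(p, np.round(bot.observe()['qpos'],2))
go(p,Rt)
f=grab('side');cv2.imwrite('pics/s6.png',cv2.resize(f['img'][220:420,220:460],None,fx=2.5,fy=2.5)[...,::-1])
E
```

```text
clock: 17.58
position: [0.3778, -0.3518, 0.3191]
tool_rot: [-3.046, -1.316, 3.078]
force: [0.2, -0.9, 0.5]
grip_width: 0.013
finger_force: 31.7
[ 0.41765312 -0.3523      0.25889561] [-0.04  1.13  0.93  1.33  0.15  1.93  2.52]
row [-0.341, -0.001, -0.117, -0.021, 0.018, -0.01] rows 2
```

View pics/s6.png

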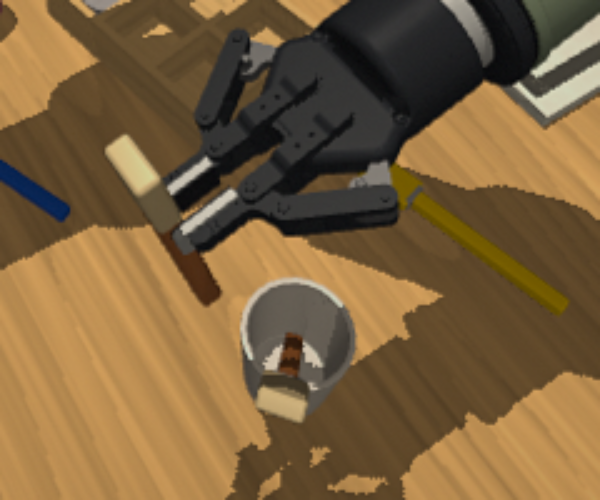

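The cup still holds brush 1 upright at crop px (285,395). Brush 2 hangs above and left of the cup because two wrist joints reached their limits. I'll go lower with less tilt.

```bash
python3 - <<'E'
from h import *
p,Rt=insert(180,20,1,.002,.018,.114,.014,.12,side=-.015); print(p)
go(p,Rt)
E
```

```text
[ 0.39472298 -0.3523      0.24267636]
row [-0.393, 0.005, 0.014, -0.022, -0.06, -0.009] rows 2
```

```bash
python3 -m inch '[[-0.2,0,0.014,-0.02,-0.03,-0.01,0],[-0.393,0,0.014,-0.02,-0.06,-0.01,0],[-0.393,0,0.014,-0.02,-0.06,-0.01,0],[-0.393,0,0.014,-0.02,-0.06,-0.01,0],[-0.393,0,0.014,-0.02,-0.06,-0.01,0]]'
python3 - <<'E'
from h import *
p,Rt=insert(180,20,1,.002,.018,.114,.014,.12,side=-.015); print(p, np.round(bot.observe()['qpos'],2))
go(p,Rt)
E
```

```text
clock: 18.25
position: [0.3941, -0.3529, 0.243]
tool_rot: [3.141, -1.225, -3.138]
force: [0.3, 0.4, -0.5]
grip_width: 0.013
finger_force: 31.7
[ 0.39472298 -0.3523      0.24267636] [-0.01  1.19  0.88  1.29  0.03  1.87  2.46]
row [-0.003, 0.003, -0.002, -0.002, -0.002, 0.001] rows 1
```

```bash
python3 - <<'E'
from h import *
for l in(.09,):
  p,Rt=insert(180,17,1,.0013,.018,.114,.014,l,side=-.0139); print(p); go(p,Rt)
E
```

```text
[ 0.41604444 -0.3534      0.21717937]
row [-0.159, -0.003, -0.06, -0.002, 0.031, 0.001] rows 1
```

```bash
python3 -m inch '[[-0.08,0,-0.03,0,0.015,0,0],[-0.159,0,-0.06,0,0.031,0,0],[-0.159,0,-0.06,0,0.031,0,0],[-0.159,0,-0.06,0,0.031,0,0]]'
python3 - <<'E'
from h import *
print(np.round(bot.observe()['qpos'],2))
for l in(.09,.04,0):
  p,Rt=insert(180,17,1,.0013,.018,.114,.014,l,side=-.0139); print(p); go(p,Rt)
f=grab('side');cv2.imwrite('pics/s7.png',cv2.resize(f['img'][220:420,220:460],None,fx=2.5,fy=2.5)[...,::-1])
E
```

```text
clock: 18.75
position: [0.4158, -0.3529, 0.2168]
tool_rot: [-3.141, -1.275, -3.138]
force: [0.2, 0.4, 0.1]
grip_width: 0.0129
finger_force: 31.7
[ 0.    1.28  0.9   1.21 -0.    1.93  2.47]
[ 0.41604444 -0.3534      0.21717937]
row [0.002, -0.003, -0.002, -0.002, -0.0, 0.001] rows 1
[ 0.43066302 -0.3534      0.16936414]
row [-0.248, -0.003, -0.002, -0.002, -0.0, 0.001] rows 1
[ 0.44235789 -0.3534      0.13111195]
row [-0.448, -0.003, -0.002, -0.002, -0.0, 0.001] rows 2
```

View pics/s7.png

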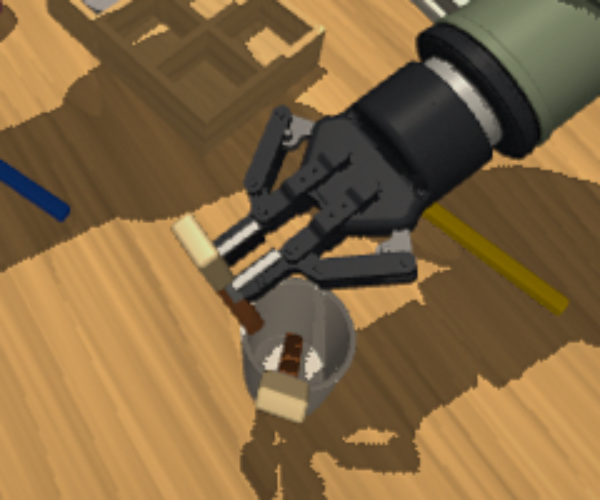

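Brush 2's foot end is at crop px (255,320), just above the cup's left rim. I'll check that against its expected position before lowering.

```bash
python3 - <<'E'
from h import *
f=grab('side')
def px(p):
    c=f['R']@np.array(p)+f['t'];return np.array([f['cx'],f['cy']])+f['f']*c[:2]/c[2]
s=bot.observe();m=R.from_euler('xyz',s['tool_rot']).as_matrix();p=np.array(s['position'])
for a in(.005,.010,.014,.018):
  F=p+m[:,2]*a-m[:,0]*.114; H=p+m[:,2]*a+m[:,0]*.078
  print(a,F,((px(F)-[220,220])*2.5).round(),((px(H)-[220,220])*2.5).round())
P=cloud(f);hsv=cv2.cvtColor(f['img'],cv2.COLOR_RGB2HSV)
k=(hsv[...,0]<14)&(hsv[...,1]>150)&(P[...,2]>.09)&(abs(P[...,0]-.42)<.08)&(abs(P[...,1]+.35)<.08)
v,u=np.nonzero(k);q=P[k];i=q[:,2]<.115;print(q[i].mean(0),q.min(0),((np.c_[u,v][i].mean(0)-220)*2.5))
E
```

```text
0.005 [ 0.44439017 -0.35267933  0.10631158] [265. 314.] [208. 226.]
0.01 [ 0.4396089  -0.35269443  0.10484897] [259. 318.] [201. 232.]
0.014 [ 0.43578389 -0.35270652  0.10367889] [254. 321.] [195. 236.]
0.018 [ 0.43195887 -0.3527186   0.1025088 ] [250. 325.] [188. 241.]
[ 0.4382595  -0.38253505  0.10431002] [ 0.39514339 -0.40126673  0.0901708 ] [283.27586207 356.72413793]
```

```bash
python3 -m inch '[[-0.1,0,0,0,0,0,0],[-0.2,0,0,0,0,0,0],[-0.25,0,0,0,0,0,0],[-0.25,0,0,0,0,0,0]]'
python3 - <<'E'
from h import *
print(np.round(bot.observe()['qpos'],2))
p,Rt=insert(180,17,1,.0013,.018,.114,.014,0,side=-.0139); print(p); go(p,Rt)
E
```

```text
clock: 19.35
position: [0.4306, -0.3526, 0.1669]
tool_rot: [3.137, -1.276, -3.134]
force: [1.3, -1.5, -0.9]
grip_width: 0.013
finger_force: 32.0
[ 0.01  1.37  0.89  1.14 -0.06  1.93  2.44]
[ 0.44235789 -0.3534      0.13111195]
row [-0.188, -0.005, -0.004, -0.002, -0.001, 0.001] rows 1
```

```bash
python3 -m inch '[[-0.05,0,0,0,0,0,0],[-0.1,0,0,0,0,0,0],[-0.14,0,0,0,0,0,0],[-0.165,0,0,0,0,0,0],[-0.165,0,0,0,0,0,0]]'
python3 -m inch '[[0,0,0,0,0,0,0.2],[0,0,0,0,0,0,0.3],[0,0,0,0,0,0,0.3],[0,0,0,0,0,0,0.3]]'
python3 -m inch '[[0,0,-0.1,0,0,0,0.3],[0,0,-0.3,0,0,0,0.3],[0,0,-0.55,0,0,0,0.3],[0.2,0,-0.8,0,0,0,0.3],[0.5,0,-0.8,0,0,0,0.3],[0.5,0,-0.8,0,0,0,0.3]]'
python3 - <<'E'
from h import *
print(np.round(bot.observe()['qpos'],2))
f=grab('side');cv2.imwrite('pics/s8.png',cv2.resize(f['img'][220:420,220:460],None,fx=2.5,fy=2.5)[...,::-1])
E
```

```text
clock: 19.98
position: [0.4395, -0.3524, 0.1358]
tool_rot: [3.138, -1.275, -3.134]
force: [1.1, -0.9, -1.9]
grip_width: 0.0128
finger_force: 32.0
clock: 20.48
position: [0.4396, -0.3524, 0.1363]
tool_rot: [3.139, -1.275, -3.135]
force: [0.4, -0.7, 0.3]
grip_width: 0.0253
finger_force: 0.0
clock: 21.22
position: [0.4929, -0.3534, 0.2575]
tool_rot: [-2.884, -1.142, 3.04]
force: [-2.8, -3.2, -1.6]
grip_width: 0.0259
finger_force: 0.0
[-0.08  1.29  1.06  1.06 -0.08  1.93  2.52]
```

View pics/s8.png

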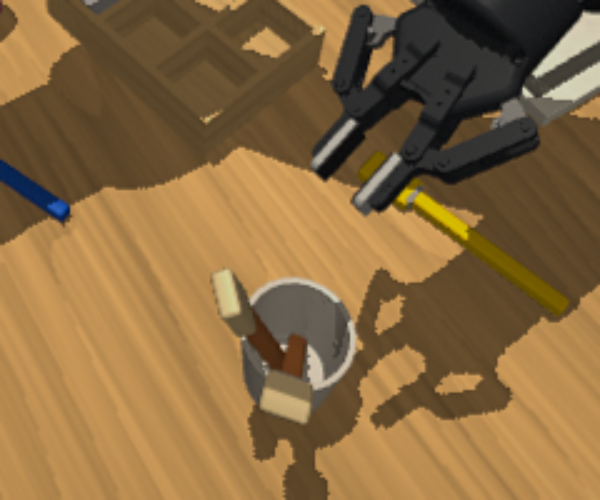

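Both brushes stand in the cup, heads up at crop px (228,295) and (288,395). I'll bring the tool upright and go for the jars.

```bash
python3 - <<'E'
from h import *
go([.5,-.30,.30],down(170))
E
```

```text
row [0.192, 0.239, -0.189, -0.162, -0.724, 0.135] rows 7
```

```bash
python3 -m inch '[[0.05,0.05,-0.05,-0.02,-0.1,0.02,0.6],[0.1,0.1,-0.1,-0.05,-0.25,0.04,0.6],[0.15,0.2,-0.15,-0.1,-0.45,0.08,0.6],[0.192,0.239,-0.189,-0.162,-0.724,0.135,0.6],[0.192,0.239,-0.189,-0.162,-0.724,0.135,0.6],[0.192,0.239,-0.189,-0.162,-0.724,0.135,0.6],[0.192,0.239,-0.189,-0.162,-0.724,0.135,0.6],[0.192,0.239,-0.189,-0.162,-0.724,0.135,0.6],[0.192,0.239,-0.189,-0.162,-0.724,0.135,1]]'
python3 - <<'E'
from h import *
print(np.round(bot.observe()['qpos'],2))
go([.521,.1855,.2],down(145.7)); go([.521,.1855,.2],down(55.7))
E
```

```text
clock: 22.4
position: [0.5046, -0.2971, 0.2989]
tool_rot: [-3.142, 0.006, 2.974]
force: [0.5, 1.0, 0.1]
grip_width: 0.0677
finger_force: 0.0
[-0.25  0.66  1.11  1.69 -0.63  1.2   2.42]
row [0.324, 2.393, 0.493, 0.001, 0.004, 0.275] rows 8
row [0.324, 2.393, 0.493, 0.004, 0.002, 1.275] rows 11
```

```bash
cat >> h.py <<'E'
def jars(names=('top','side')):
    for n in names:
        f=grab(n);P=cloud(f);z=P[...,2]
        hsv=cv2.cvtColor(f['img'],cv2.COLOR_RGB2HSV)
        m=((z>.03)&(z<.1)&(P[...,0]>.33)&(P[...,0]<.75)&(P[...,1]>.06)&(P[...,1]<.55)).astype(np.uint8)
        k,l,st,ce=cv2.connectedComponentsWithStats(m)
        for i in range(1,k):
            q=P[l==i]
            if st[i,4]<60: continue
            zt=np.percentile(q[:,2],95); t=q[q[:,2]>zt-.01]
            print(n,ce[i].round().tolist(),'ztop',zt.round(3),((t.max(0)+t.min(0))/2)[:2].round(4),np.ptp(t,axis=0)[:2].round(3),'sat',hsv[l==i][:,1].mean().round())
E
python3 -m inch '[[0.05,0.3,0,0,0,0,1],[0.1,0.6,0,0,0,0,1],[0.15,0.9,0,0,0,0,1],[0.16,1,0,0,0,0,1]]'
python3 -m inch '[[0.05,0.3,0,0,0,0,1],[0.1,0.6,0,0,0,0.1,1],[0.15,1,0,0,0,0.275,1],[0.16,1,0,0,0,0.275,1],[0.16,1,0,0,0,0.275,1]]'
python3 - <<'E'
from h import *
print(np.round(bot.observe()['qpos'],2),bot.observe()['position'])
jars()
go([.521,.1855,.2],down(145.7))
E
```

```text
clock: 22.9
position: [0.5069, -0.0908, 0.2983]
tool_rot: [-3.14, 0.006, 2.979]
force: [-0.1, -1.4, -0.2]
grip_width: 0.0858
finger_force: 0.0
clock: 23.52
position: [0.5084, 0.1096, 0.2981]
tool_rot: [3.141, 0.008, 2.545]
force: [0.6, -0.2, 0.5]
grip_width: 0.0853
finger_force: 0.0
[-1.18  0.7   1.38  1.85 -0.74  1.23  1.41] [0.50841563 0.10957201 0.2981002 ]
top [245.0, 185.0] ztop 0.059 [0.5711 0.0709] [0.118 0.021] sat 146.0
top [200.0, 241.0] ztop 0.037 [0.419  0.2054] [0.063 0.047] sat 169.0
top [237.0, 242.0] ztop 0.094 [0.4103 0.0912] [0.049 0.049] sat 125.0
side [198.0, 131.0] ztop 0.09 [0.5182 0.3929] [0.051 0.053] sat 65.0
side [254.0, 151.0] ztop 0.09 [0.6155 0.2247] [0.051 0.053] sat 64.0
side [178.0, 162.0] ztop 0.09 [0.4147 0.2905] [0.051 0.054] sat 62.0
side [230.0, 170.0] ztop 0.091 [0.5205 0.1836] [0.051 0.052] sat 52.0
side [193.0, 189.0] ztop 0.033 [0.4175 0.2033] [0.064 0.043] sat 159.0
side [275.0, 191.0] ztop 0.057 [0.5769 0.0696] [0.102 0.019] sat 137.0
side [207.0, 209.0] ztop 0.091 [0.4105 0.0894] [0.051 0.052] sat 134.0
row [0.172, 0.358, 0.492, 0.001, 0.005, -0.0] rows 3
```

```bash
python3 -m inch '[[0.09,0.18,0.2,0,0,0,1],[0.172,0.358,0.4,0,0,0,1],[0.172,0.358,0.492,0,0,0,1],[0.172,0.358,0.492,0,0,0,1]]'
python3 - <<'E'
from h import *
print(np.round(bot.observe()['qpos'],2),bot.observe()['position'])
go([.521,.185,.068],down(145.7))
E
```

```text
clock: 24.12
position: [0.521, 0.1844, 0.1999]
tool_rot: [3.14, 0.007, 2.54]
force: [1.0, 0.1, 0.9]
grip_width: 0.0853
finger_force: 0.0
[-1.19  0.85  1.23  1.88 -0.91  1.11  1.37] [0.52103012 0.18441973 0.19990885]
row [0.006, 0.001, 0.66, 0.001, 0.004, -0.002] rows 3
```

```bash
python3 -m inch '[[0,0,0.2,0,0,0,1],[0,0,0.4,0,0,0,1],[0,0,0.55,0,0,0,1],[0,0,0.66,0,0,0,1],[0,0,0.66,0,0,0,1],[0,0,0.66,0,0,0,0.5],[0,0,0.66,0,0,0,0.5],[0,0,0.66,0,0,0,0.5],[0,0,0.66,0,0,0,0.5],[0,0,0.66,0,0,0,0.5]]' 25
python3 -m inch '[[0,0,-0.1,0,0,0,0.5],[0,0,-0.3,0,0,0,0.5],[0,0,-0.6,0,0,0,0.5],[0,0,-0.85,0,0,0,0.5],[0,0,-0.85,0,0,0,0.5]]'
python3 - <<'E'
from h import *
print(np.round(bot.observe()['qpos'],2),bot.observe()['position'])
go([.6207,-.1115,.235],down(145.7))
E
```

```text
clock: 25.38
position: [0.5228, 0.1858, 0.0696]
tool_rot: [3.137, 0.008, 2.541]
force: [-1.3, -0.9, 9.6]
grip_width: 0.0513
finger_force: 27.6
clock: 26.0
position: [0.5218, 0.1859, 0.2425]
tool_rot: [3.134, 0.01, 2.54]
force: [-1.7, 0.3, -2.9]
grip_width: 0.0513
finger_force: 27.6
[-1.21  0.8   1.28  1.84 -0.85  1.17  1.33] [0.52175719 0.18590359 0.24253435]
row [-1.249, -0.947, 0.042, 0.005, 0.006, -0.002] rows 6
```

```bash
python3 -m inch '[[-0.15,-0.12,0,0,0,0,0.5],[-0.35,-0.27,0,0,0,0,0.5],[-0.55,-0.42,0,0,0,0,0.5],[-0.7,-0.53,0,0,0,0,0.5]]'
python3 -m inch '[[-0.15,-0.12,0,0,0,0,0.5],[-0.35,-0.27,0,0,0,0,0.5],[-0.5,-0.37,0.04,0.005,0.006,0,0.5],[-0.549,-0.417,0.04,0.005,0.006,0,0.5],[-0.549,-0.417,0.04,0.005,0.006,0,0.5],[-0.549,-0.417,0.04,0.005,0.006,0,0.5]]'
python3 - <<'E'
from h import *
print(np.round(bot.observe()['qpos'],2),bot.observe()['position'])
go([.6207,-.1115,.080],down(145.7))
f=grab('side'); P=cloud(f); z=P[...,2]; m=(z>.12)&(z<.19)&(abs(P[...,0]-.62)<.05)&(abs(P[...,1]+.11)<.05); q=P[m]; print(q.min(0),q.max(0))
E
```

```text
clock: 26.5
position: [0.5762, 0.0174, 0.2392]
tool_rot: [3.138, 0.007, 2.539]
force: [-0.5, 1.0, -1.3]
grip_width: 0.0514
finger_force: 27.4
clock: 27.25
position: [0.6197, -0.11, 0.2315]
tool_rot: [-3.138, -0.003, 2.542]
force: [0.3, 0.0, -1.3]
grip_width: 0.0515
finger_force: 27.5
[-0.55  0.85  1.13  1.64 -0.81  1.2   1.74] [ 0.61968983 -0.10998374  0.2315264 ]
row [-0.01, -0.001, 0.758, -0.002, -0.002, -0.001] rows 3
[ 0.59121116 -0.1366185   0.16265172] [ 0.63579443 -0.0947121   0.18961206]
```

```bash
python3 -m inch '[[-0.01,0,0.2,0,0,0,0.5],[-0.01,0,0.4,0,0,0,0.5],[-0.01,0,0.5,0,0,0,0.5],[-0.01,0,0.56,0,0,0,0.5],[-0.01,0,0.6,0,0,0,0.5],[-0.01,0,0.64,0,0,0,0.5],[-0.01,0,0.68,0,0,0,0.5],[-0.01,0,0.71,0,0,0,0.5],[-0.01,0,0.73,0,0,0,0.5],[-0.01,0,0.745,0,0,0,0.5],[-0.01,0,0.745,0,0,0,0.5]]'
```

```text
clock: 28.68
position: [0.6209, -0.1128, 0.0824]
tool_rot: [-3.137, -0.002, 2.541]
force: [-0.2, 0.5, -1.5]
grip_width: 0.0514
finger_force: 27.4
```

```bash
python3 -m inch '[[0,0,0.008,0,0,0,0.5],[0,0,0.016,0,0,0,0.5],[0,0,0.016,0,0,0,0.5],[0,0,0.016,0,0,0,0.72],[0,0,0.016,0,0,0,0.72],[0,0,0.016,0,0,0,0.72]]'
python3 -m inch '[[0,0,-0.1,0,0,0,0.75],[0,0,-0.35,0,0,0,1],[0,0,-0.6,0,0,0,1],[0,0,-0.6,0,0,0,1]]'
python3 - <<'E'
from h import *
print(np.round(bot.observe()['qpos'],2),bot.observe()['position'])
jars(('top','side'))
go([.616,.225,.2],down(145.7))
f=grab('side'); P=cloud(f); z=P[...,2]; m=(z>.075)&(z<.12)&(abs(P[...,0]-.62)<.05)&(abs(P[...,1]+.11)<.05); q=P[m]; print((q.min(0)+q.max(0))/2,np.ptp(q,axis=0),np.median(q[:,2]))
E
```

```text
clock: 29.42
position: [0.6209, -0.1129, 0.0793]
tool_rot: [-3.138, -0.002, 2.541]
force: [1.0, -0.4, 0.3]
grip_width: 0.0617
finger_force: 0.0
clock: 29.92
position: [0.6225, -0.1135, 0.204]
tool_rot: [-3.14, 0.003, 2.54]
force: [0.0, -0.4, -0.6]
grip_width: 0.0853
finger_force: 0.0
[-0.53  0.88  1.1   1.66 -0.84  1.15  1.76] [ 0.62249842 -0.11347921  0.20404406]
top [188.0, 168.0] ztop 0.094 [0.6256 0.2326] [0.031 0.041] sat 62.0
top [237.0, 242.0] ztop 0.094 [0.4105 0.0914] [0.049 0.049] sat 133.0
side [198.0, 131.0] ztop 0.09 [0.5178 0.3945] [0.052 0.055] sat 65.0
side [254.0, 151.0] ztop 0.09 [0.6156 0.2247] [0.051 0.055] sat 63.0
side [178.0, 162.0] ztop 0.091 [0.415  0.2913] [0.05  0.052] sat 62.0
side [193.0, 189.0] ztop 0.033 [0.4176 0.2035] [0.063 0.045] sat 158.0
side [275.0, 191.0] ztop 0.056 [0.5748 0.0702] [0.108 0.02 ] sat 135.0
side [207.0, 209.0] ztop 0.09 [0.4104 0.0894] [0.051 0.051] sat 134.0
row [0.977, 1.376, -0.001, -0.002, -0.001, -0.001] rows 6
[ 0.61723795 -0.11397912  0.08789394] [0.05020531 0.05304181 0.02511087] 0.09664614224193435
```

```bash
python3 -m inch '[[0.15,0.2,0,0,0,0,1],[0.35,0.5,0,0,0,0,1],[0.5,0.7,0,0,0,0,1],[0.5,0.7,0,0,0,0,1]]'
python3 -m inch '[[0.15,0.2,0,0,0,0,1],[0.35,0.5,0,0,0,0,1],[0.477,0.676,0,0,0,0,1],[0.477,0.676,0,0,0,0,1],[0.477,0.676,0,0,0,0,1]]'
python3 - <<'E'
from h import *
print(np.round(bot.observe()['qpos'],2),bot.observe()['position'])
jars(('side',))
go([.616,.2252,.068],down(145.7))
E
```

```text
clock: 30.58
position: [0.6176, 0.0647, 0.1975]
tool_rot: [-3.137, -0.004, 2.548]
force: [1.0, -0.1, 0.2]
grip_width: 0.0854
finger_force: 0.0
clock: 31.2
position: [0.6157, 0.2236, 0.1982]
tool_rot: [-3.136, -0.002, 2.54]
force: [0.0, -0.9, 0.3]
grip_width: 0.0855
finger_force: 0.0
[-1.04  0.95  1.14  1.59 -0.9   1.21  1.25] [0.61569459 0.22361038 0.19816271]
side [198.0, 131.0] ztop 0.09 [0.5187 0.3949] [0.052 0.054] sat 65.0
side [254.0, 151.0] ztop 0.091 [0.6157 0.2251] [0.05  0.051] sat 64.0
side [178.0, 162.0] ztop 0.091 [0.4146 0.2913] [0.051 0.055] sat 63.0
side [193.0, 189.0] ztop 0.033 [0.4166 0.2025] [0.06  0.046] sat 161.0
side [275.0, 191.0] ztop 0.057 [0.5756 0.0701] [0.105 0.02 ] sat 137.0
side [207.0, 209.0] ztop 0.09 [0.4104 0.0898] [0.05  0.054] sat 129.0
row [0.004, 0.012, 0.652, -0.003, -0.001, -0.003] rows 3
```

```bash
python3 -m inch '[[0,0.01,0.2,0,0,0,1],[0,0.01,0.4,0,0,0,1],[0,0.01,0.55,0,0,0,1],[0,0.01,0.65,0,0,0,1],[0,0.01,0.65,0,0,0,1],[0,0.01,0.65,0,0,0,0.5],[0,0.01,0.65,0,0,0,0.5],[0,0.01,0.65,0,0,0,0.5],[0,0.01,0.65,0,0,0,0.5],[0,0.01,0.65,0,0,0,0.5]]' 25
python3 -m inch '[[0,0,-0.1,0,0,0,0.5],[0,0,-0.3,0,0,0,0.5],[0,0,-0.6,0,0,0,0.5],[0,0,-0.85,0,0,0,0.5],[0,0,-0.85,0,0,0,0.5]]'
python3 - <<'E'
from h import *
go([.6070,-.0388,.235],down(145.7))
E
```

```text
clock: 32.5
position: [0.6169, 0.2264, 0.0697]
tool_rot: [-3.139, -0.001, 2.541]
force: [-0.2, 0.1, 8.1]
grip_width: 0.0513
finger_force: 26.6
clock: 33.12
position: [0.6183, 0.2263, 0.2434]
tool_rot: [3.141, 0.001, 2.54]
force: [-0.1, 0.4, -3.0]
grip_width: 0.0514
finger_force: 27.1
row [-0.703, -1.125, 0.042, 0.0, 0.001, -0.002] rows 5
```

```bash
python3 -m inch '[[-0.1,-0.15,0,0,0,0,0.5],[-0.25,-0.4,0,0,0,0,0.5],[-0.37,-0.6,0,0,0,0,0.5],[-0.4,-0.65,0,0,0,0,0.5]]'
python3 -m inch '[[-0.1,-0.15,0,0,0,0,0.5],[-0.23,-0.37,0.02,0,0,0,0.5],[-0.303,-0.475,0.04,0,0,0,0.5],[-0.303,-0.475,0.04,0,0,0,0.5],[-0.303,-0.475,0.04,0,0,0,0.5]]'
python3 - <<'E'
from h import *
go([.6070,-.0388,.079],down(145.7))
E
```

```text
clock: 33.62
position: [0.6089, 0.0709, 0.2394]
tool_rot: [-3.137, -0.002, 2.536]
force: [0.4, 0.9, -1.6]
grip_width: 0.0513
finger_force: 27.1
clock: 34.25
position: [0.6059, -0.0373, 0.231]
tool_rot: [-3.138, -0.003, 2.542]
force: [-0.3, 1.4, -1.9]
grip_width: 0.0512
finger_force: 27.1
row [-0.011, -0.0, 0.76, -0.002, -0.002, -0.001] rows 3
```

```bash
python3 -m inch '[[-0.01,0,0.2,0,0,0,0.5],[-0.01,0,0.4,0,0,0,0.5],[-0.01,0,0.5,0,0,0,0.5],[-0.01,0,0.56,0,0,0,0.5],[-0.01,0,0.6,0,0,0,0.5],[-0.01,0,0.64,0,0,0,0.5],[-0.01,0,0.68,0,0,0,0.5],[-0.01,0,0.71,0,0,0,0.5],[-0.01,0,0.73,0,0,0,0.5],[-0.01,0,0.745,0,0,0,0.5],[-0.01,0,0.755,0,0,0,0.5],[-0.01,0,0.755,0,0,0,0.5],[-0.01,0,0.755,0,0,0,0.72],[-0.01,0,0.755,0,0,0,0.72],[-0.01,0,0.755,0,0,0,0.72]]'
python3 -m inch '[[0,0,-0.1,0,0,0,0.75],[0,0,-0.35,0,0,0,1],[0,0,-0.6,0,0,0,1],[0,0,-0.6,0,0,0,1]]'
python3 - <<'E'
from h import *
print(np.round(bot.observe()['qpos'],2))
jars(('top','side',))
go([.415,.2912,.2],down(145.7))
E
```

```text
clock: 36.12
position: [0.6069, -0.0399, 0.0803]
tool_rot: [-3.138, -0.002, 2.541]
force: [0.1, 0.6, -0.2]
grip_width: 0.0616
finger_force: 0.0
clock: 36.62
position: [0.6086, -0.0404, 0.2048]
tool_rot: [-3.14, 0.002, 2.54]
force: [0.1, 0.7, -0.6]
grip_width: 0.0854
finger_force: 0.0
[-0.67  0.85  1.11  1.72 -0.84  1.13  1.67]
top [129.0, 202.0] ztop 0.093 [0.5256 0.4008] [0.036 0.039] sat 57.0
top [237.0, 242.0] ztop 0.094 [0.4104 0.0913] [0.049 0.049] sat 132.0
top [201.0, 244.0] ztop 0.036 [0.4128 0.2067] [0.051 0.044] sat 165.0
side [198.0, 131.0] ztop 0.09 [0.5179 0.3935] [0.051 0.053] sat 65.0
side [178.0, 162.0] ztop 0.09 [0.4148 0.2905] [0.051 0.052] sat 62.0
side [193.0, 189.0] ztop 0.033 [0.4175 0.2033] [0.064 0.046] sat 159.0
side [275.0, 191.0] ztop 0.057 [0.5789 0.0694] [0.098 0.019] sat 136.0
side [207.0, 209.0] ztop 0.09 [0.4102 0.0901] [0.05  0.052] sat 134.0
row [1.729, 0.82, 0.006, -0.002, -0.001, -0.001] rows 7
```

```bash
python3 -m inch '[[0.25,0.12,0,0,0,0,1],[0.5,0.24,0,0,0,0,1],[0.75,0.36,0,0,0,0,1],[0.87,0.41,0,0,0,0,1],[0.87,0.41,0,0,0,0,1]]'
python3 -m inch '[[0.25,0.12,0,0,0,0,1],[0.5,0.24,0,0,0,0,1],[0.75,0.36,0,0,0,0,1],[0.859,0.41,0,0,0,0,1],[0.859,0.41,0,0,0,0,1],[0.859,0.41,0,0,0,0,1]]'
python3 - <<'E'
from h import *
print(np.round(bot.observe()['qpos'],2),bot.observe()['position'])
jars(('side',))
go([.415,.291,.068],down(145.7))
E
```

```text
clock: 37.35
position: [0.509, 0.1282, 0.1997]
tool_rot: [-3.136, -0.003, 2.544]
force: [0.3, -0.9, 0.1]
grip_width: 0.0853
finger_force: 0.0
clock: 38.1
position: [0.4155, 0.29, 0.2002]
tool_rot: [-3.137, -0.002, 2.539]
force: [-0.2, -0.8, 0.2]
grip_width: 0.0855
finger_force: 0.0
[-1.51  0.81  1.27  1.99 -0.9   1.08  1.15] [0.41552148 0.28995063 0.20022265]
side [198.0, 131.0] ztop 0.09 [0.5182 0.3922] [0.051 0.053] sat 65.0
side [178.0, 162.0] ztop 0.09 [0.415  0.2915] [0.051 0.054] sat 64.0
side [194.0, 189.0] ztop 0.033 [0.4182 0.203 ] [0.063 0.044] sat 162.0
side [275.0, 191.0] ztop 0.056 [0.5829 0.07  ] [0.092 0.019] sat 137.0
side [207.0, 209.0] ztop 0.09 [0.4105 0.0887] [0.051 0.052] sat 130.0
row [0.004, 0.006, 0.661, -0.003, -0.001, -0.003] rows 3
```

```bash
python3 -m inch '[[0,0,0.2,0,0,0,1],[0,0,0.4,0,0,0,1],[0,0,0.55,0,0,0,1],[0,0,0.66,0,0,0,1],[0,0,0.66,0,0,0,1],[0,0,0.66,0,0,0,0.5],[0,0,0.66,0,0,0,0.5],[0,0,0.66,0,0,0,0.5],[0,0,0.66,0,0,0,0.5],[0,0,0.66,0,0,0,0.5]]' 25
python3 -m inch '[[0,0,-0.1,0,0,0,0.5],[0,0,-0.3,0,0,0,0.5],[0,0,-0.6,0,0,0,0.5],[0,0,-0.85,0,0,0,0.5],[0,0,-0.85,0,0,0,0.5]]'
python3 - <<'E'
from h import *
print(np.round(bot.observe()['qpos'],2))
go([.5480,-.1253,.235],down(145.7))
E
```

```text
clock: 39.4
position: [0.4148, 0.2911, 0.0691]
tool_rot: [-3.139, -0.002, 2.541]
force: [-0.2, -0.4, 8.2]
grip_width: 0.0512
finger_force: 27.2
clock: 40.02
position: [0.4158, 0.2917, 0.2412]
tool_rot: [3.141, -0.002, 2.541]
force: [0.1, -0.2, -2.6]
grip_width: 0.0512
finger_force: 27.5
[-1.55  0.76  1.33  1.95 -0.83  1.14  1.09]
row [-1.723, -1.346, 0.028, 0.0, -0.001, -0.001] rows 7
```

```bash
python3 -m inch '[[-0.15,-0.12,0,0,0,0,0.5],[-0.35,-0.27,0,0,0,0,0.5],[-0.58,-0.45,0,0,0,0,0.5],[-0.8,-0.63,0,0,0,0,0.5],[-0.9,-0.7,0,0,0,0,0.5]]'
python3 -m inch '[[-0.2,-0.15,0,0,0,0,0.5],[-0.42,-0.33,0,0,0,0,0.5],[-0.65,-0.5,0.02,0,0,0,0.5],[-0.79,-0.62,0.028,0,0,0,0.5],[-0.823,-0.646,0.028,0,0,0,0.5],[-0.823,-0.646,0.028,0,0,0,0.5],[-0.823,-0.646,0.028,0,0,0,0.5]]'
python3 - <<'E'
from h import *
go([.5480,-.1253,.079],down(145.7))
E
```

```text
clock: 40.65
position: [0.4842, 0.0711, 0.2381]
tool_rot: [-3.137, -0.003, 2.537]
force: [0.2, 0.2, -1.7]
grip_width: 0.0515
finger_force: 27.4
clock: 41.52
position: [0.5469, -0.1243, 0.2326]
tool_rot: [-3.138, -0.003, 2.542]
force: [0.3, 1.0, -2.1]
grip_width: 0.0515
finger_force: 26.6
row [-0.01, 0.002, 0.768, -0.002, -0.002, -0.001] rows 3
```

```bash
python3 -m inch '[[-0.01,0,0.2,0,0,0,0.5],[-0.01,0,0.4,0,0,0,0.5],[-0.01,0,0.5,0,0,0,0.5],[-0.01,0,0.56,0,0,0,0.5],[-0.01,0,0.6,0,0,0,0.5],[-0.01,0,0.64,0,0,0,0.5],[-0.01,0,0.68,0,0,0,0.5],[-0.01,0,0.71,0,0,0,0.5],[-0.01,0,0.735,0,0,0,0.5],[-0.01,0,0.75,0,0,0,0.5],[-0.01,0,0.763,0,0,0,0.5],[-0.01,0,0.763,0,0,0,0.5],[-0.01,0,0.763,0,0,0,0.72],[-0.01,0,0.763,0,0,0,0.72],[-0.01,0,0.763,0,0,0,0.72]]'
python3 -m inch '[[0,0,-0.1,0,0,0,0.75],[0,0,-0.35,0,0,0,1],[0,0,-0.6,0,0,0,1],[0,0,-0.6,0,0,0,1]]'
python3 - <<'E'
from h import *
print(np.round(bot.observe()['qpos'],2))
jars(('side',))
go([.518,.3935,.2],down(145.7))
E
```

```text
clock: 43.4
position: [0.5481, -0.1271, 0.0805]
tool_rot: [-3.138, -0.002, 2.541]
force: [0.4, -0.2, 0.1]
grip_width: 0.0616
finger_force: 0.0
clock: 43.9
position: [0.5496, -0.1276, 0.2046]
tool_rot: [-3.14, 0.002, 2.54]
force: [0.1, 0.6, -1.1]
grip_width: 0.0854
finger_force: 0.0
[-0.55  0.75  1.08  1.84 -0.77  1.04  1.81]
side [198.0, 131.0] ztop 0.091 [0.5184 0.3933] [0.051 0.055] sat 65.0
side [194.0, 189.0] ztop 0.034 [0.4175 0.2026] [0.064 0.046] sat 158.0
side [275.0, 191.0] ztop 0.057 [0.5794 0.07  ] [0.099 0.02 ] sat 135.0
side [207.0, 209.0] ztop 0.09 [0.411  0.0893] [0.051 0.052] sat 133.0
row [1.599, 2.059, 0.008, -0.002, 0.0, -0.001] rows 9
```

```bash
python3 -m inch '[[0.15,0.2,0,0,0,0,1],[0.34,0.43,0,0,0,0,1],[0.53,0.68,0,0,0,0,1],[0.7,0.9,0,0,0,0,1],[0.7,0.9,0,0,0,0,1]]'
python3 -m inch '[[0.15,0.2,0,0,0,0,1],[0.34,0.43,0,0,0,0,1],[0.53,0.68,0,0,0,0,1],[0.7,0.9,0,0,0,0,1],[0.7,0.9,0,0,0,0,1]]'
python3 - <<'E'
from h import *
jars(('side',))
go([.518,.3935,.2],down(145.7))
E
```

```text
clock: 44.58
position: [0.534, 0.1051, 0.199]
tool_rot: [-3.137, -0.004, 2.547]
force: [-0.1, -1.5, -0.5]
grip_width: 0.0854
finger_force: 0.0
clock: 45.2
position: [0.5202, 0.3315, 0.1985]
tool_rot: [-3.136, -0.003, 2.546]
force: [0.9, -1.1, 0.0]
grip_width: 0.0853
finger_force: 0.0
side [198.0, 131.0] ztop 0.091 [0.5185 0.3955] [0.052 0.057] sat 66.0
side [193.0, 189.0] ztop 0.033 [0.4182 0.2037] [0.063 0.045] sat 161.0
side [275.0, 191.0] ztop 0.056 [0.581  0.0701] [0.096 0.02 ] sat 137.0
side [207.0, 209.0] ztop 0.091 [0.4102 0.0888] [0.05  0.052] sat 130.0
row [0.194, 0.26, -0.007, -0.003, -0.001, -0.0] rows 2
```

```bash
python3 -m inch '[[0.1,0.13,0,0,0,0,1],[0.194,0.26,0,0,0,0,1],[0.194,0.26,0.1,0,0,0,1],[0.194,0.26,0.3,0,0,0,1],[0.194,0.26,0.5,0,0,0,1],[0.194,0.26,0.65,0,0,0,1],[0.194,0.26,0.65,0,0,0,1],[0.194,0.26,0.65,0,0,0,0.5],[0.194,0.26,0.65,0,0,0,0.5],[0.194,0.26,0.65,0,0,0,0.5],[0.194,0.26,0.65,0,0,0,0.5],[0.194,0.26,0.65,0,0,0,0.5]]' 25
python3 -m inch '[[0,0,-0.1,0,0,0,0.5],[0,0,-0.3,0,0,0,0.5],[0,0,-0.6,0,0,0,0.5],[0,0,-0.85,0,0,0,0.5],[0,0,-0.85,0,0,0,0.5]]'
python3 - <<'E'
from h import *
print(np.round(bot.observe()['qpos'],2))
go([.5342,-.0526,.235],down(145.7))
E
```

```text
clock: 46.75
position: [0.5186, 0.3929, 0.0708]
tool_rot: [-3.139, -0.001, 2.541]
force: [0.6, -1.5, 7.8]
grip_width: 0.0518
finger_force: 26.7
clock: 47.38
position: [0.5199, 0.3933, 0.2444]
tool_rot: [3.14, -0.001, 2.54]
force: [-0.2, -0.4, -2.8]
grip_width: 0.0516
finger_force: 27.2
[-1.35  0.89  1.17  1.56 -0.85  1.27  0.92]
row [-1.32, -1.798, 0.044, 0.001, -0.0, -0.002] rows 8
```

```bash
python3 -m inch '[[-0.1,-0.14,0,0,0,0,0.5],[-0.25,-0.35,0,0,0,0,0.5],[-0.42,-0.58,0,0,0,0,0.5],[-0.58,-0.8,0,0,0,0,0.5],[-0.66,-0.9,0,0,0,0,0.5]]'
python3 -m inch '[[-0.15,-0.2,0,0,0,0,0.5],[-0.32,-0.44,0,0,0,0,0.5],[-0.5,-0.68,0.02,0,0,0,0.5],[-0.63,-0.86,0.04,0,0,0,0.5],[-0.66,-0.898,0.044,0,0,0,0.5],[-0.66,-0.898,0.044,0,0,0,0.5],[-0.66,-0.898,0.044,0,0,0,0.5]]'
python3 - <<'E'
from h import *
go([.5342,-.0526,.0805],down(145.7))
E
```

```text
clock: 48.0
position: [0.5252, 0.1671, 0.2403]
tool_rot: [-3.138, -0.003, 2.537]
force: [0.6, 0.6, -1.1]
grip_width: 0.0513
finger_force: 27.1
clock: 48.88
position: [0.5331, -0.0512, 0.2314]
tool_rot: [-3.138, -0.003, 2.542]
force: [-0.5, 0.7, -3.0]
grip_width: 0.0516
finger_force: 27.1
row [-0.01, 0.0, 0.754, -0.003, -0.002, -0.0] rows 3
```

```bash
python3 -m inch '[[-0.01,0,0.2,0,0,0,0.5],[-0.01,0,0.4,0,0,0,0.5],[-0.01,0,0.5,0,0,0,0.5],[-0.01,0,0.56,0,0,0,0.5],[-0.01,0,0.6,0,0,0,0.5],[-0.01,0,0.64,0,0,0,0.5],[-0.01,0,0.68,0,0,0,0.5],[-0.01,0,0.71,0,0,0,0.5],[-0.01,0,0.73,0,0,0,0.5],[-0.01,0,0.745,0,0,0,0.5],[-0.01,0,0.75,0,0,0,0.5],[-0.01,0,0.75,0,0,0,0.5],[-0.01,0,0.75,0,0,0,0.72],[-0.01,0,0.75,0,0,0,0.72],[-0.01,0,0.75,0,0,0,0.72]]'
python3 -m inch '[[0,0,-0.1,0,0,0,0.75],[0,0,-0.35,0,0,0,1],[0,0,-0.7,0,0,0,1],[0.2,0.2,-0.9,0,0,0,1],[0.6,0.6,-0.9,0,0,0,1],[1,0.8,-0.9,0,0,0,1],[1,1,-0.9,0,0,0,1],[1,1,-0.9,0,0,0,1],[1,1,-0.9,0,0,0,1]]'
python3 - <<'E'
from h import *
f=grab('side');cv2.imwrite('pics/s9.png',cv2.resize(f['img'][60:420,130:460],None,fx=1.65,fy=1.65)[...,::-1])
P=cloud(f);z=P[...,2]
ctr=np.array([.5706,-.0457]);x=np.array([.9826,.1857]);y=np.array([-.1857,.9826])
for i in(-1,1):
  for j in(-1,0,1):
    c=ctr+37e-3*i*x+74e-3*j*y
    m=(np.hypot(P[...,0]-c[0],P[...,1]-c[1])<.038)&(z>.075)&(z<.13);q=P[m]
    if len(q)>40:
        t=q[q[:,2]>.09]; mid=(t.min(0)+t.max(0))/2; print(i,j,len(q),'top z',np.percentile(t[:,2],[5,50,95]).round(4),'off',(mid[:2]-c).round(4),np.ptp(t,axis=0)[:2].round(3))
jars(('top','side'))
q=P[(abs(P[...,0]-.4636)<.06)&(abs(P[...,1]+.3673)<.06)&(z>.075)&(z<.09)];print('cup',(q.min(0)+q.max(0))/2,np.ptp(q,axis=0))
E
```

```text
clock: 50.75
position: [0.5342, -0.0541, 0.0816]
tool_rot: [-3.138, -0.002, 2.541]
force: [-1.0, -0.5, 0.4]
grip_width: 0.0614
finger_force: 0.0
clock: 51.88
position: [0.4822, 0.2277, 0.2617]
tool_rot: [-3.137, -0.002, 2.546]
force: [0.1, -1.2, -0.2]
grip_width: 0.0854
finger_force: 0.0
-1 -1 485 top z [0.0925 0.097  0.0987] off [-0.0004 -0.0018] [0.051 0.052]
-1 0 431 top z [0.093  0.097  0.0989] off [-0.0019 -0.0006] [0.051 0.052]
1 -1 442 top z [0.0928 0.0969 0.0989] off [-0.0085  0.0042] [0.052 0.051]
1 0 406 top z [0.0928 0.097  0.0991] off [-0.     -0.0022] [0.052 0.051]
top [245.0, 185.0] ztop 0.06 [0.5716 0.071 ] [0.117 0.021] sat 147.0
top [200.0, 241.0] ztop 0.037 [0.4193 0.2057] [0.063 0.048] sat 171.0
top [237.0, 242.0] ztop 0.094 [0.4105 0.0912] [0.049 0.049] sat 128.0
side [194.0, 189.0] ztop 0.033 [0.4167 0.2011] [0.063 0.046] sat 160.0
side [275.0, 191.0] ztop 0.057 [0.5816 0.07  ] [0.094 0.02 ] sat 138.0
side [207.0, 209.0] ztop 0.091 [0.4108 0.0885] [0.051 0.053] sat 134.0
cup [ 0.46287249 -0.36814657  0.08247504] [0.0807964  0.08111754 0.01478883]
```

View pics/s9.png

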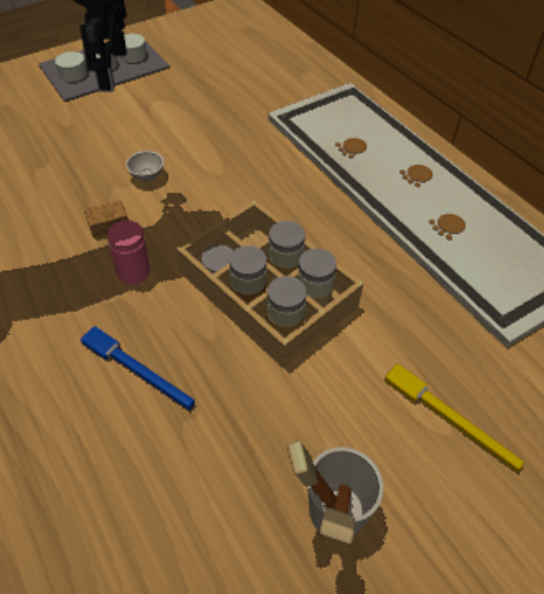

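All four jars stand on their cell floors, at crop px (286,243), (248,270), (317,273) and (286,302). The tin is in its cell at (218,260), both brushes are in the cup, and the bowl and cork block haven't moved.

```bash
python3 -m inch '[[0,0,0,0,0,0,1],[0,0,0,0,0,0,1],[0,0,0,0,0,0,1],[0,0,0,0,0,0,1]]' | head -2; python3 -c "
from workcell import bot
print(bot.job_done())"
```

```text
clock: 52.52
position: [0.483, 0.2242, 0.2611]
the job is handed in; nothing more can be done
None
```

I handed the job in at about 52 s without seeing a verdict: my last check showed both brushes standing handle-down in the cup, all four jars upright on the floors of their own cells, and the tin, cork block and bowl in place.

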